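# Make up two culture kits in compartment trays

## Task

Make up the two kits, one item flat on the floor of each compartment: in the two-compartment tray a petri dish and the beaker, either way round; in the three-compartment tray the other petri dish (large compartment in the middle) and, in the two small ones either way round, the reagent bottle and the tape roll. The beaker and bottle stand upright, the dishes are lid up and the tape lies flat; leave the small vial, the timer and the marker where they are.

Things in the scene. Friction and masses are not known exactly. Their poses are not given: they have to be found in the camera images.
- dish_1: Petri dish with lid and cream-coloured filling, a flat round disc 62 mm across at its rim, 58 mm at the sides where fingers grip, 14 mm high (grip it in its lower 12 mm). The two dishes are alike. Origin: centre of its underside; z is its upright axis; it is round, so its yaw does not matter.
- dish_2: The other petri dish, just like the first. Origin: centre of its underside; z is its upright axis; it is round, so its yaw does not matter.
- glass_beaker: Open clear glass beaker, 52 mm across the rim (48 mm below it), 68 mm high. Origin: centre of its underside; z is its upright axis; it is round, so its yaw does not matter.
- reagent_bottle: White plastic bottle with a white knurled screw cap, standing by itself on the worktop: body 40 mm across up to about 55 mm, cap 26 mm across, 82 mm high in all. (The bottles packed in the foam trays at the far right are stuck in them and are not part of the job.) Origin: centre of its underside; z is its upright axis; it is round, so its yaw does not matter.
- tape: Roll of cream-coloured tape lying flat, a ring 52 mm across and 19 mm high. Origin: centre of its underside; z is its upright axis; it is round, so its yaw does not matter.
- tray_two: Grey shallow kit tray with TWO equal compartments in a row, 82 x 161 mm; it is fast to the worktop. Origin: centre of its underside, z up; the row runs along its y axis. Floor 3 mm thick, ribs between and round the compartments 3 mm wide and rising 3 mm above the floor (6 mm over the worktop). The compartments (76 x 76 mm each) have their centres at y = +39.5 mm and y = -39.5 mm. A flat lug 36 mm wide sticks out 10 mm at each end.
- tray_three: Grey shallow kit tray with THREE compartments in a row, 82 x 224 mm; it is fast to the worktop. Made like the other one: origin at the centre of its underside, z up, row along its y axis, floor 3 mm thick, ribs 3 mm wide and 3 mm above the floor. The large compartment (76 x 76 mm) is in the middle at y = 0; the small ones (68 mm along y, 76 mm along x) have their centres at y = +75 mm and y = -75 mm.
- vial: Bystander: small white vial with a red cap standing on the worktop, 16 mm across, 45 mm high; belongs to no kit. Origin: centre of its underside.
- lab_timer: Bystander: flat square white timer with buttons, 62 x 62 x 18 mm, lying on the worktop. Origin: centre of its underside.
- marker: Bystander: white felt marker with a blue cap lying crosswise on the far side of the trays, 136 mm long (along its y), 11 mm thick; a like one with a black cap lies fixed behind it. Origin: middle of its underside.
There are look-alikes about, which are no part of the job. What is shaped like the tape but blue or turquoise is not meant. Leave any blue look-alike of the reagent_bottle alone.

How it is judged (in metres and radians):
At the end, for the whole second after the job is handed in: Two-compartment tray: a dish in one, the beaker in the other. Three-compartment tray: the other dish in the middle, bottle and tape one in each small one. Each still, tilt under 0.08 rad, underside within 2.5 mm of the floor, centre within 20 mm of the compartment's along both tray axes ((((x of dish_1 in the frame of tray_two between -0.02 and 0.02 m and y of dish_1 in the frame of tray_two between 0.0195 and 0.0595 m and z of dish_1 in the frame of tray_two between 0 and 0.0055 m and angle between dish_1's own z axis and vertical below 0.08 rad) and (x of glass_beaker in the frame of tray_two between -0.02 and 0.02 m and y of glass_beaker in the frame of tray_two between -0.0595 and -0.0195 m and z of glass_beaker in the frame of tray_two between 0 and 0.0055 m and angle between glass_beaker's own z axis and vertical below 0.08 rad) and (x of dish_2 in the frame of tray_three between -0.02 and 0.02 m and y of dish_2 in the frame of tray_three between -0.02 and 0.02 m and z of dish_2 in the frame of tray_three between 0 and 0.0055 m and angle between dish_2's own z axis and vertical below 0.08 rad)) or ((x of dish_1 in the frame of tray_two between -0.02 and 0.02 m and y of dish_1 in the frame of tray_two between -0.0595 and -0.0195 m and z of dish_1 in the frame of tray_two between 0 and 0.0055 m and angle between dish_1's own z axis and vertical below 0.08 rad) and (x of glass_beaker in the frame of tray_two between -0.02 and 0.02 m and y of glass_beaker in the frame of tray_two between 0.0195 and 0.0595 m and z of glass_beaker in the frame of tray_two between 0 and 0.0055 m and angle between glass_beaker's own z axis and vertical below 0.08 rad) and (x of dish_2 in the frame of tray_three between -0.02 and 0.02 m and y of dish_2 in the frame of tray_three between -0.02 and 0.02 m and z of dish_2 in the frame of tray_three between 0 and 0.0055 m and angle between dish_2's own z axis and vertical below 0.08 rad)) or ((x of dish_2 in the frame of tray_two between -0.02 and 0.02 m and y of dish_2 in the frame of tray_two between 0.0195 and 0.0595 m and z of dish_2 in the frame of tray_two between 0 and 0.0055 m and angle between dish_2's own z axis and vertical below 0.08 rad) and (x of glass_beaker in the frame of tray_two between -0.02 and 0.02 m and y of glass_beaker in the frame of tray_two between -0.0595 and -0.0195 m and z of glass_beaker in the frame of tray_two between 0 and 0.0055 m and angle between glass_beaker's own z axis and vertical below 0.08 rad) and (x of dish_1 in the frame of tray_three between -0.02 and 0.02 m and y of dish_1 in the frame of tray_three between -0.02 and 0.02 m and z of dish_1 in the frame of tray_three between 0 and 0.0055 m and angle between dish_1's own z axis and vertical below 0.08 rad)) or ((x of dish_2 in the frame of tray_two between -0.02 and 0.02 m and y of dish_2 in the frame of tray_two between -0.0595 and -0.0195 m and z of dish_2 in the frame of tray_two between 0 and 0.0055 m and angle between dish_2's own z axis and vertical below 0.08 rad) and (x of glass_beaker in the frame of tray_two between -0.02 and 0.02 m and y of glass_beaker in the frame of tray_two between 0.0195 and 0.0595 m and z of glass_beaker in the frame of tray_two between 0 and 0.0055 m and angle between glass_beaker's own z axis and vertical below 0.08 rad) and (x of dish_1 in the frame of tray_three between -0.02 and 0.02 m and y of dish_1 in the frame of tray_three between -0.02 and 0.02 m and z of dish_1 in the frame of tray_three between 0 and 0.0055 m and angle between dish_1's own z axis and vertical below 0.08 rad))) and (((x of reagent_bottle in the frame of tray_three between -0.02 and 0.02 m and y of reagent_bottle in the frame of tray_three between 0.055 and 0.095 m and z of reagent_bottle in the frame of tray_three between 0 and 0.0055 m and angle between reagent_bottle's own z axis and vertical below 0.08 rad) and (x of tape in the frame of tray_three between -0.02 and 0.02 m and y of tape in the frame of tray_three between -0.095 and -0.055 m and z of tape in the frame of tray_three between 0 and 0.0055 m and angle between tape's own z axis and vertical below 0.08 rad)) or ((x of reagent_bottle in the frame of tray_three between -0.02 and 0.02 m and y of reagent_bottle in the frame of tray_three between -0.095 and -0.055 m and z of reagent_bottle in the frame of tray_three between 0 and 0.0055 m and angle between reagent_bottle's own z axis and vertical below 0.08 rad) and (x of tape in the frame of tray_three between -0.02 and 0.02 m and y of tape in the frame of tray_three between 0.055 and 0.095 m and z of tape in the frame of tray_three between 0 and 0.0055 m and angle between tape's own z axis and vertical below 0.08 rad))) and linear speed of each of dish_1, dish_2, glass_beaker, reagent_bottle, tape below 0.02 m/s); the robot touches nothing.
It fails at once if the small vial is pushed more than 20 mm or knocked over (distance of vial from where it was at the start of the episode above 0.02 m or angle between vial's own z axis and vertical above 0.5 rad).
It fails at once if the timer is pushed more than 20 mm or knocked over (distance of lab_timer from where it was at the start of the episode above 0.02 m or angle between lab_timer's own z axis and vertical above 0.5 rad).
It fails at once if the marker is pushed more than 20 mm or knocked over (distance of marker from where it was at the start of the episode above 0.02 m or angle between marker's own z axis and vertical above 0.5 rad).
It also fails if it takes over 120 s, if anything falls off the work surface, if the arm or the gripper's body presses on something with over 40 N, if the wrist force passes 120 N, or if a joint passes its speed limit or range.

## Robot

A 6-joint arm with a two-finger parallel gripper is mounted at the origin on a cart in front of the work surface, level with it; the furniture and walls round the work are solid. World frame = base frame: x ahead of the robot, y to its left, z up, the work surface at z = 0. Lengths are in mm, angles in degrees, forces in N, time in s.
With the tool pointing down it reaches from about 350 to 850 mm from the base axis. Payload 8.1 kg.
Tool frame: the origin (TCP) lies midway between the tips of the shut fingers; the grasp point (between the pads) lies hold_point_z behind it (hold_point_z is the distance from the TCP to the grasp point, in mm); z points along the fingers, x is the direction in which the jaws open and shut, and the axes are right-handed (so a half turn about z gives the same grasp; the last joint's range is limited). The gripper opens to 85 mm and grips with 20 to 120 N. Pads are 22 mm wide; open, the fingers measure 114 mm over their backs; the gripper's body (76 mm by 85 mm) begins 54 mm behind the grasp point. The pads swing forward as they close: fully open they stand 13 mm farther back than shut.
Start: joints at [-78.461, 7.471, 85.268, -0, 87.261, -4.893], TCP at [169.751, -575.491, 231.292] pointing down, gripper open.
Joint ranges: [-169.43, 169.43], [-51.17, 129.36], [1.28, 143.12], [-76.62, 256.62], [0, 156.53], [-152.29, 152.29]. Speed limits (degrees/s): [136.94, 136.94, 159.86, 180, 180, 180].

## Interface

Orientations are given as [roll, pitch, yaw] about the fixed x, y, z axes, in that order (R = Rz(yaw) Ry(pitch) Rx(roll)).
In Python, from bench import * gives the robot as it stands.
- The arm moves only by the shell command python3 -m pendant 'ROWS' [OPENING] [FORCE]. ROWS is JSON, a list that holds one entry, the list of rows, each a list of 4 numbers: the shift along the tool's x, y, z normalised to -1 to 1, where 1 is 0.02 m, then the turn about the tool's z normalised to -1 to 1, where 1 is 0.08 rad. A call has exactly 10 rows; each row shifts and turns the pose as measured when the row begins, along the tool's axes as they then stand; what a row does not reach is not made up. A row lasts 1/12 s, in which the tool goes at most 41.7 mm and 7.16 degrees, less where a joint would pass 70% of its speed; a pose out of reach is approached as far as the arm can. A call with a number of a shift or a turn outside -1 to 1 is refused whole. A call with a gripper value outside its range is refused whole. OPENING is the gripper's target within -1 to 1 (fully open at 1, half-way at 0, shut at -1), set as the call begins (- or left out, the last holds). The fingers move at their own pace and stop on an object; FORCE is the grip in N (left out, the last holds). Time passes only in rows, so rows that do not move let the fingers close, or fill a call up. It gives the time, the measured TCP pose, the force and the opening at its end, in the units of the state.
- sense(): the state, without advancing time (a new reading comes with each control period).
- snapshot(name): name is "side" or "top" or "wrist"; returns the picture (480x640x3 uint8, red, green, blue); there is no depth.
- calibration(name): a dict with "mtx" (3x3 intrinsics, pixels), "world_to_cam" (4x4, takes a point from world to camera coordinates); the wrist camera has in their place "hand_eye" (4x4, takes a point from camera to tool coordinates, whose origin is the TCP and whose axes are the tool frame's). Camera axes: x right, y down, z forward; pixel columns grow to the right and rows downward; lengths in mm; the calibration is good to about 2 mm. A picture is of the moment at which its call begins: read the wrist's pose just before it. calibration takes no time and is no camera call.
- hand_in(): hands the job in, once; it reports no verdict.
The state is a dict: "time": time; "joint_pos": joint angles; "qd": joint speeds; "joint_efforts": joint torques, N m; "tool_pos": TCP position; "tcp_rot": TCP orientation; "ft_force": force on the tool from outside, world axes, zero at the start; "wrist_torque": the same for the moment, N m; "finger_gap": finger opening in mm.
Only numpy, scipy, OpenCV 4.12 (cv2) and the standard library are available. Lean on these libraries where they do the work, as an engineer would, in place of code of your own. Each camera call takes 0.05 s, during which the arm holds its last target.

## Working session

There is one attempt and no reset: what is moved stays moved. The work goes in short steps, Python scripts to look and compute and a shell command to move; the robot and the scene stay as the last step left them, time stands still between calls to the robot, and variables do not carry over. Pictures are saved under pics/ and viewed, and the job is handed in when it is done.

```bash
ls; mkdir -p pics; python3 - <<'E'
from bench import *
import cv2,json
print(sense())
for n in ["side","top","wrist"]:
    im=snapshot(n); cv2.imwrite(f"pics/{n}0.png",im[:,:,::-1])
    print(n,calibration(n))
try: print(hold_point_z)
except Exception as e: print(e)
E
```

```text
pics
{'time': 0.0, 'joint_pos': array([-7.84612745e+01,  7.51436034e+00,  8.53282572e+01,  6.15345370e-04,
        8.72601604e+01, -4.89497876e+00]), 'qd': array([ 0.05130176,  0.07525057,  0.0172792 ,  0.07641351,  0.03662385,
       -0.04613424]), 'joint_efforts': array([ 4.78547823e-03, -5.69397533e+01, -5.00542295e+01,  8.47995739e-05,
        1.50554627e-02, -2.27523003e-05]), 'tool_pos': array([ 169.64285035, -574.96520424,  230.26200403]), 'tcp_rot': array([-1.79990618e+02,  1.02350689e-01, -7.35663173e+01]), 'ft_force': array([ 1.10121344,  0.08233986, -0.31475636]), 'wrist_torque': array([-0.00099231,  0.00917915,  0.01173926]), 'finger_gap': 85.38234151682005}
side {'mtx': array([[572.68581399,   0.        , 309.80794607],
       [  0.        , 572.68581399, 232.33047031],
       [  0.        ,   0.        ,   1.        ]]), 'world_to_cam': array([[ 8.81280815e-01, -4.72244649e-01,  1.81415429e-02,
        -5.85893263e+02],
       [-1.79997239e-01, -3.70901347e-01, -9.11061570e-01,
         5.89485228e+01],
       [ 4.36972674e-01,  7.99635656e-01, -4.11870975e-01,
        
[... 471 characters left out ...]
301582e-01,  1.22601674e-02, -9.92168738e-01,
         1.00671042e+03],
       [ 0.00000000e+00,  0.00000000e+00,  0.00000000e+00,
         1.00000000e+00]])}
wrist {'mtx': array([[419.17437274,   0.        , 317.64524999],
       [  0.        , 419.17437274, 237.44673732],
       [  0.        ,   0.        ,   1.        ]]), 'hand_eye': array([[ 9.99998550e-01, -7.16019491e-04, -1.54510432e-03,
         1.12977785e+00],
       [ 1.16609078e-03,  9.49138256e-01,  3.14857447e-01,
        -8.11078805e+01],
       [ 1.24107355e-03, -3.14858792e-01,  9.49137714e-01,
        -1.43332324e+02],
       [ 0.00000000e+00,  0.00000000e+00,  0.00000000e+00,
         1.00000000e+00]])}
18.700000000000003
```

View pics/top0.png

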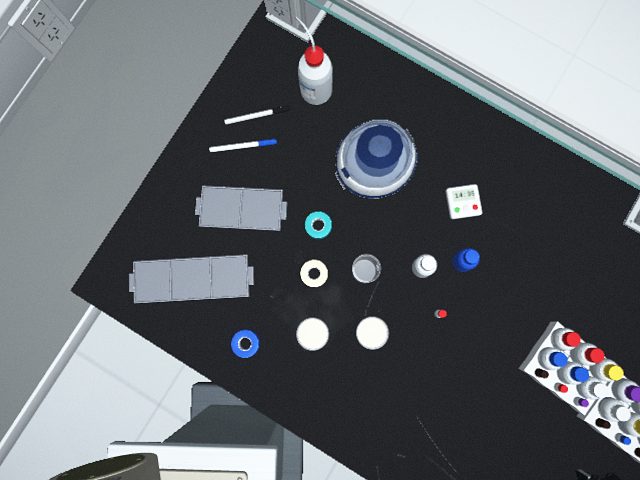

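View pics/side0.png

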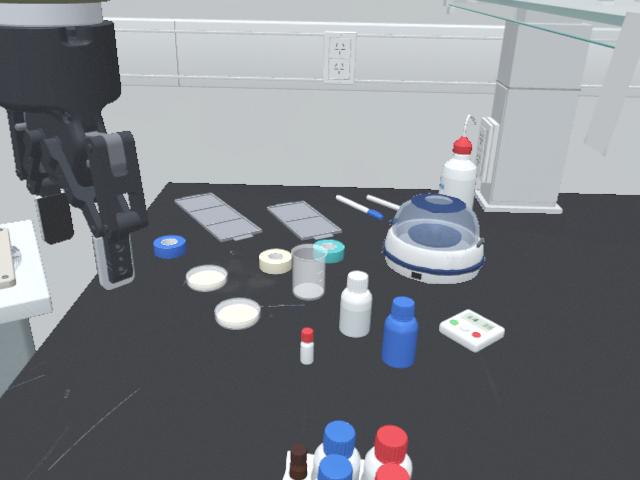

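View pics/wrist0.png

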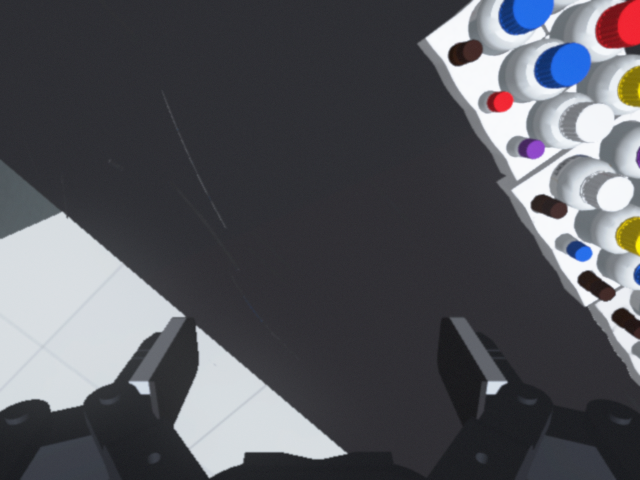

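```bash
python3 - <<'E'
import cv2
im=cv2.imread("pics/top0.png")
cv2.imwrite("pics/c1.png",cv2.resize(im[170:370,120:320],None,fx=3,fy=3,interpolation=cv2.INTER_CUBIC))
cv2.imwrite("pics/c2.png",cv2.resize(im[170:370,285:485],None,fx=3,fy=3,interpolation=cv2.INTER_CUBIC))
E
```

```text
(no output)
```

View pics/c1.png

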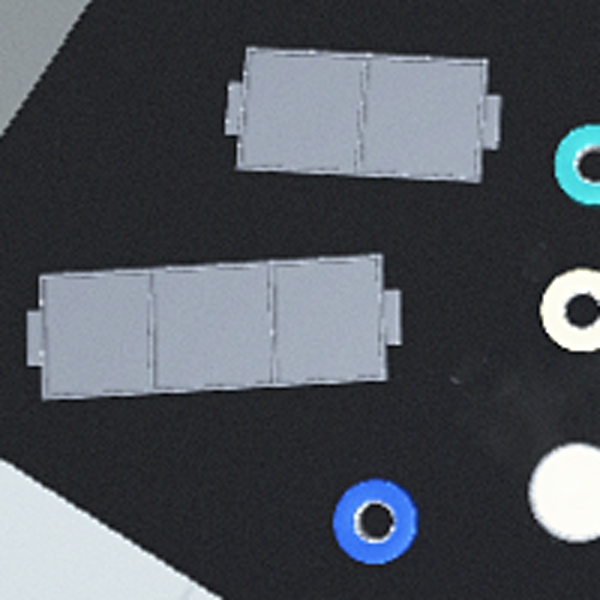

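View pics/c2.png

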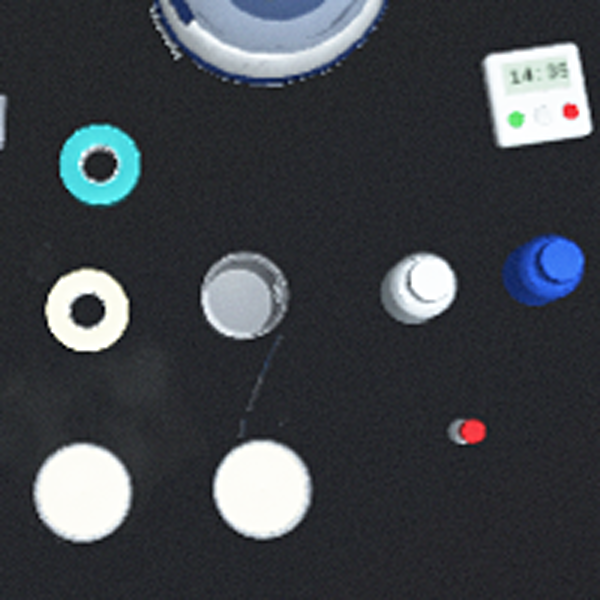

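```bash
cat > h.py <<'E'
from bench import *
import numpy as np, cv2
def p2w(n,uv,z,T=None):
    c=calibration(n); K=np.array(c['mtx'])
    W=np.linalg.inv(np.array(c['world_to_cam'])) if T is None else T@np.array(c['hand_eye'])
    d=W[:3,:3]@np.linalg.solve(K,[uv[0],uv[1],1]); o=W[:3,3]
    return o+d*(z-o[2])/d[2]
def w2p(n,p,T=None):
    c=calibration(n);K=np.array(c['mtx'])
    M=np.array(c['world_to_cam']) if T is None else np.linalg.inv(T@np.array(c['hand_eye']))
    q=K@(M@np.r_[p,1])[:3]; return q[:2]/q[2]
def tcpT(s=None):
    from scipy.spatial.transform import Rotation as R
    s=s or sense(); T=np.eye(4); T[:3,:3]=R.from_euler('xyz',s['tcp_rot'],degrees=True).as_matrix(); T[:3,3]=s['tool_pos']; return T
def go(x,y,z,yaw=None):
    """shift in tool axes (units of 20mm) & turn units to target"""
    s=sense();T=tcpT(s); d=T[:3,:3].T@(np.array([x,y,z])-T[:3,3])/20
    r=0
    if yaw is not None:
        a=(s['tcp_rot'][2]-yaw+90)%180-90   # tool z down: +turn lowers world yaw
        r=np.radians(a)/0.08
    print('t',round(s['time'],2),'pos',s['tool_pos'].round(1),'rot',s['tcp_rot'].round(1),'gap',round(s['finger_gap'],1),'F',s['ft_force'].round(1))
    print('units tool xyz',d.round(2),'turn',round(r,2))
E
python3 - <<'E'
from h import *
t=lambda ox,u:(ox+u[0]/3,170+u[1]/3)
for nm,cs in (('two',[(247,47),(488,60),(480,182),(237,169)]),('three',[(41,274),(382,255),(387,380),(43,399)])):
    P=np.array([p2w('top',t(120,c),6) for c in cs])
    print(nm,P.round(1)[:,:2].tolist(),P.mean(0).round(1),'len',np.linalg.norm(P[0]-P[1]).round(1),np.linalg.norm(P[1]-P[2]).round(1))
    d=(P[0]+P[3]-P[1]-P[2])/2; print('row dir yaw from y', np.degrees(np.arctan2(-d[0],d[1])))
    u=d/np.linalg.norm(d)
    for k in ([39.5,-39.5] if nm=='two' else [75,0,-75]): print(k,(P.mean(0)+k*u).round(1))
for nm,u,z in [('tape',(87,310),19),('dA',(83,492),14),('dB',(262,490),14),('beaker',(245,296),68),('bottle',(431,281),82),('vial',(474,431),45),('timer',(539,95),18),('bluebot',(561,263),82),('turq',(100,164),19)]:
    w=p2w('top',t(285,u),z); print(nm,w.round(1),'side',w2p('side',w).round(0))
E
```

```text
two [[650.8, 3.2], [645.5, -157.0], [563.8, -154.5], [568.9, 5.6]] [607.2 -75.7   6. ] len 160.3 81.7
row dir yaw from y -1.8507017185001926
39.5 [608.5 -36.2   6. ]
-39.5 [ 606.  -115.1    6. ]
three [[496.8, 130.1], [514.3, -92.2], [433.3, -98.8], [415.8, 123.3]] [465.1  15.6   6. ] len 222.9 81.3
row dir yaw from y 4.507239606953807
75 [459.2  90.4   6. ]
0 [465.1  15.6   6. ]
-75 [470.9 -59.2   6. ]
tape [ 480.6 -223.9   19. ] side [275. 256.]
dA [ 365.3 -224.3   14. ] side [206. 274.]
dB [ 369.3 -337.8   14. ] side [236. 309.]
beaker [ 488.1 -321.7   68. ] side [308. 252.]
bottle [ 498.6 -432.6   82. ] side [356. 275.]
vial [ 409.6 -465.7   45. ] side [306. 330.]
timer [ 627.3 -514.1   18. ] side [470. 324.]
bluebot [ 511.3 -510.7   82. ] side [401. 302.]
turq [ 575.4 -229.9   19. ] side [328. 246.]
```

```bash
python3 -m pendant '[[[0,0,0,-1],[0,0,0,-1],[0,0,0,-1],[0,0,0,-1],[0,0,0,-1],[0,0,0,-1],[0,0,0,-1],[0,0,0,-1],[0,0,0,-1],[0,0,0,-1]]]' 0.5 40; python3 - <<'E'
from h import *
go(480.6,-223.9,150,0)
E
```

```text
time: 0.98
tool_pos: [169.1, -572.5, 225.6]
tcp_rot: [-179.5, 0.3, -25.7]
ft_force: [0.0, -0.0, 0.2]
finger_gap: 64.0
t 0.98 pos [ 169.1 -572.5  225.6] rot [-179.5    0.3  -25.7] gap 64.0 F [ 0.  -0.   0.2]
units tool xyz [  6.49 -22.43   3.92] turn -5.61
```

```bash
python3 -m pendant '[[[0,-1,0,-1],[0,-1,0,-1],[0,-1,0,-1],[0,-1,0,-1],[0,-1,0,-1],[0,-1,0,-0.5],[0,-1,0,0],[0,-1,0,0],[0,-1,0,0],[0,-1,0,0]]]'; python3 - <<'E'
from h import *
go(480.6,-223.9,120,0)
E
```

```text
time: 1.82
tool_pos: [195.4, -369.3, 222.5]
tcp_rot: [-179.0, 0.2, 1.0]
ft_force: [0.7, 0.2, 0.6]
finger_gap: 64.0
t 1.82 pos [ 195.4 -369.3  222.5] rot [-179.     0.2    1. ] gap 64.0 F [0.7 0.2 0.6]
units tool xyz [14.41 -6.93  5.19] turn 0.22
```

```bash
python3 -m pendant '[[[1,-0.7,0.2,0],[1,-0.7,0.2,0],[1,-0.7,0.2,0],[1,-0.7,0.2,0],[1,-0.7,0.2,0],[1,-0.7,0.2,0],[1,-0.7,0.2,0],[1,-0.7,0.2,0],[1,-0.7,0.2,0],[1,-0.7,0.2,0.2]]]'; python3 - <<'E'
from h import *
go(480.6,-223.9,120,0)
E
```

```text
time: 2.65
tool_pos: [397.0, -216.5, 182.0]
tcp_rot: [-179.2, 0.3, -0.2]
ft_force: [-0.3, -0.8, -0.2]
finger_gap: 64.1
t 2.65 pos [ 397.  -216.5  182. ] rot [-179.2    0.3   -0.2] gap 64.1 F [-0.3 -0.8 -0.2]
units tool xyz [4.19 0.4  3.08] turn -0.05
```

```bash
python3 -m pendant '[[[0.7,0.05,0.5,0],[0.7,0.05,0.5,0],[0.7,0.05,0.5,0],[0.7,0.05,0.5,0],[0.7,0.05,0.5,0],[0.6,0.05,0.4,0],[0,0,0,0],[0,0,0,0],[0,0,0,0],[0,0,0,0]]]'; python3 - <<'E'
from h import *
go(480.6,-223.9,120,0)
im=snapshot('wrist');cv2.imwrite('pics/w1.png',im[:,:,::-1])
T=tcpT()
print(w2p('wrist',[480.6,-223.9,19],T))
K=calibration('wrist')
H=np.linalg.inv(np.array(K['hand_eye']));
for z in (0,-5,-10):
  for x in(-32,32):
    for y in(-11,11):
      q=np.array(K['mtx'])@(H@[x,y,z,1])[:3];print(x,y,z,(q[:2]/q[2]).round(0))
E
```

```text
time: 3.48
tool_pos: [483.7, -215.6, 118.1]
tcp_rot: [-179.0, 0.5, 0.2]
ft_force: [0.9, 1.0, -0.1]
finger_gap: 63.8
t 3.48 pos [ 483.7 -215.6  118.1] rot [-179.     0.5    0.2] gap 63.8 F [ 0.9  1.  -0.1]
units tool xyz [-0.16  0.41 -0.1 ] turn 0.03
[313.32591644 252.45494335]
-32 -11 0 [232. 292.]
-32 11 0 [235. 343.]
32 -11 0 [402. 292.]
32 11 0 [398. 343.]
-32 -11 -5 [229. 298.]
-32 11 -5 [233. 350.]
32 -11 -5 [404. 298.]
32 11 -5 [401. 350.]
-32 -11 -10 [226. 304.]
-32 11 -10 [230. 358.]
32 -11 -10 [407. 304.]
32 11 -10 [403. 358.]
```

View pics/w1.png

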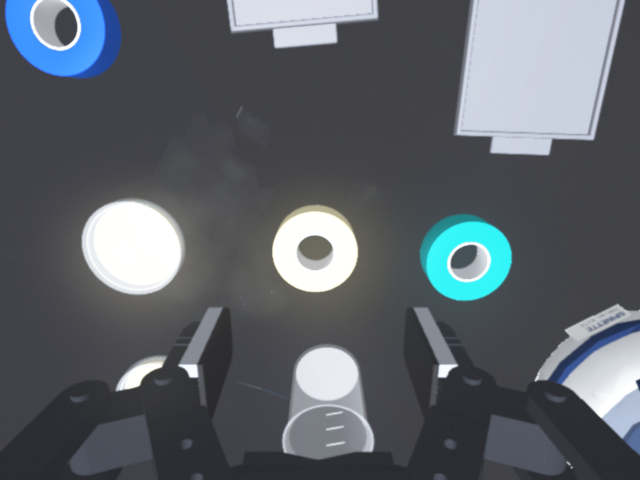

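```bash
python3 -m pendant '[[[-0.1,0.3,0.7,0],[0,0,0.7,0],[0,0,0.7,0],[0,0,0.7,0],[0,0,0.7,0],[0,0,0.3,0],[0,0,0.1,0],[0,0,0,0],[0,0,0,0],[0,0,0,0]]]'; python3 - <<'E'
from h import *
print(p2w('wrist',(315,248),19,tcpT()))
go(481,-223,3,0)
im=snapshot('wrist');cv2.imwrite('pics/w2.png',im[:,:,::-1])
im=snapshot('side');cv2.imwrite('pics/s2.png',im[150:330,150:400,::-1].repeat(3,0).repeat(3,1))
E
```

```text
time: 4.37
tool_pos: [482.6, -224.6, 46.5]
tcp_rot: [-179.4, -0.2, -0.0]
ft_force: [0.3, 0.4, -0.4]
finger_gap: 64.2
[ 481.91510498 -205.7311571    19.        ]
t 4.37 pos [ 482.6 -224.6   46.5] rot [-179.4   -0.2   -0. ] gap 64.2 F [ 0.3  0.4 -0.4]
units tool xyz [-0.09 -0.06  2.17] turn -0.01
```

View pics/w2.png

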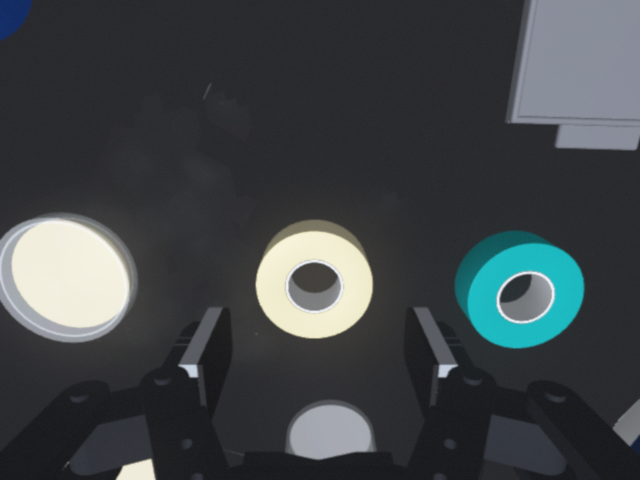

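View pics/s2.png

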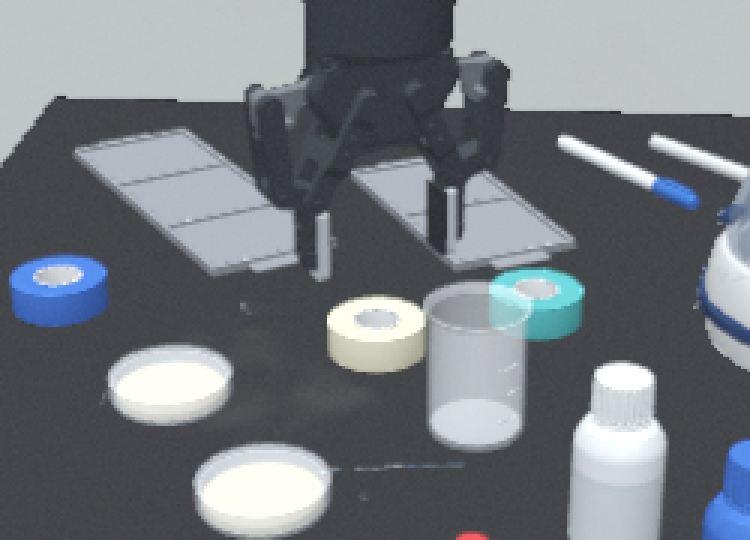

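```bash
python3 - <<'E'
from h import *
print(p2w('wrist',(314,283),19,tcpT()))
s=sense()['tool_pos']
for z in(40,45,50,55,60): print(z,((w2p('side',[s[0]-32,s[1],z])-[150,150])*3).round(0),((w2p('side',[s[0]-32,s[1]-11,z])-[150,150])*3).round(0),((w2p('side',[s[0]+32,s[1],z])-[150,150])*3).round(0))
E
```

```text
[ 481.69769492 -222.43381502   19.        ]
40 [323. 294.] [331. 303.] [432. 272.]
45 [322. 286.] [331. 294.] [432. 263.]
50 [322. 277.] [331. 285.] [432. 255.]
55 [322. 268.] [331. 276.] [432. 246.]
60 [322. 260.] [330. 268.] [433. 238.]
```

```bash
python3 -m pendant '[[[-0.05,0,0.5,0],[0,-0.05,0.5,0],[0,0,0.5,0],[0,0,0.4,0],[0,0,0.15,0],[0,0,0,0],[0,0,0,0],[0,0,0,0],[0,0,0,0],[0,0,0,0]]]'; python3 - <<'E'
from h import *
go(482,-223,2,0)
E
```

```text
time: 5.3
tool_pos: [481.8, -222.9, 1.0]
tcp_rot: [-179.4, -0.2, -0.0]
ft_force: [-0.2, 0.1, -0.2]
finger_gap: 64.3
t 5.3 pos [ 481.8 -222.9    1. ] rot [-179.4   -0.2   -0. ] gap 64.3 F [-0.2  0.1 -0.2]
units tool xyz [ 0.01  0.   -0.05] turn -0.0
```

Close (target 48 mm) and lift.

```bash
python3 -m pendant '[[[0,0,0,0],[0,0,0,0],[0,0,0,0],[0,0,0,0],[0,0,0,0],[0,0,-0.3,0],[0,0,-0.8,0],[0,0,-0.8,0],[0,0,-0.8,0],[0,0,-0.8,0]]]' -0.2 40; python3 - <<'E'
from h import *
go(470.9,-59.2,60,4.5)
im=snapshot('side');cv2.imwrite('pics/s3.png',im[150:330,150:400,::-1].repeat(3,0).repeat(3,1))
E
```

```text
time: 6.13
tool_pos: [478.9, -222.1, 71.6]
tcp_rot: [-179.2, 0.1, -0.0]
ft_force: [-0.6, -1.0, -1.0]
finger_gap: 49.7
t 6.13 pos [ 478.9 -222.1   71.6] rot [-1.792e+02  1.000e-01 -0.000e+00] gap 49.7 F [-0.6 -1.  -1. ]
units tool xyz [-0.4  -8.14  0.69] turn -0.99
```

View pics/s3.png

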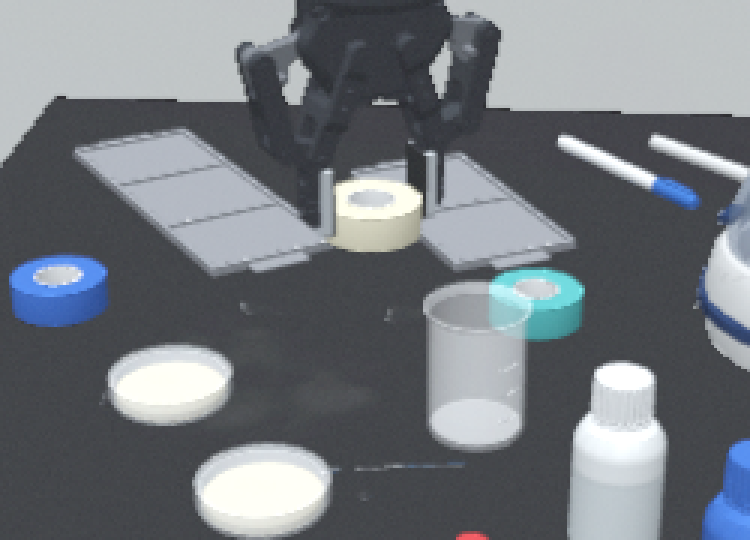

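```bash
python3 -m pendant '[[[0,-0.9,0,-0.5],[0,-1,0,-0.4],[0,-1,0,0],[0,-1,0,0],[0,-1,0,0],[0,-1,0,0],[0,-1,0,0],[0,-0.7,0,0],[0,-0.2,0,0],[0,0,0,0]]]'; python3 - <<'E'
from h import *
go(470.9,-59.2,20,4.5)
im=snapshot('wrist');cv2.imwrite('pics/w4.png',im[:,:,::-1])
E
```

```text
time: 7.02
tool_pos: [473.3, -63.7, 80.5]
tcp_rot: [-179.7, -0.6, 4.2]
ft_force: [0.4, -1.0, -1.0]
finger_gap: 50.1
t 7.02 pos [473.3 -63.7  80.5] rot [-179.7   -0.6    4.2] gap 50.1 F [ 0.4 -1.  -1. ]
units tool xyz [-0.13 -0.22  3.02] turn -0.07
```

View pics/w4.png

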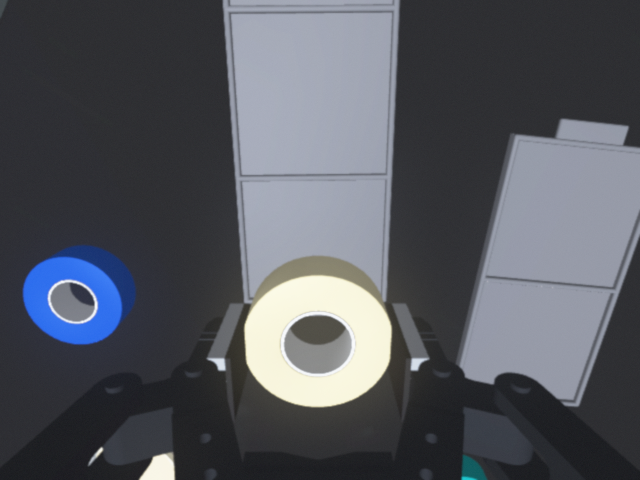

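```bash
python3 - <<'E'
from h import *
T=tcpT()
P=np.array([p2w('wrist',c,6,T) for c in [(231,12),(394,10),(389,177),(239,178)]]);print(P.round(1),P.mean(0))
P=np.array([p2w('wrist',c,6,T) for c in [(239,178),(389,177)]]);print('rib mid',P.mean(0))
E
```

```text
[[425.7  51.4   6. ]
 [501.4  57.8   6. ]
 [508.7 -20.1   6. ]
 [430.5 -26.    6. ]] [466.58566511  15.77686985   6.        ]
rib mid [469.61346272 -23.05084668   6.        ]
```

```bash
python3 -m pendant '[[[-0.1,-0.2,0.6,-0.1],[0,0,0.6,0],[0,0,0.6,0],[0,0,0.6,0],[0,0,0.6,0],[0,0,0.4,0],[0,0,0.1,0],[0,0,0,0],[0,0,0,0],[0,0,0,0]]]'; python3 - <<'E'
from h import *
go(470.9,-59.2,5,4.5)
E
```

```text
time: 7.9
tool_pos: [472.6, -65.5, 5.2]
tcp_rot: [-179.7, -0.7, 4.4]
ft_force: [-0.5, -0.6, -0.3]
finger_gap: 49.8
t 7.9 pos [472.6 -65.5   5.2] rot [-179.7   -0.7    4.4] gap 49.8 F [-0.5 -0.6 -0.3]
units tool xyz [-0.06 -0.32  0.01] turn -0.03
```

```bash
python3 -m pendant '[[[0,-0.15,-0.1,0],[0,-0.15,0,0],[0,0,0,0],[0,0,0,0],[0,0,0,0],[0,0,0.05,0],[0,0,0,0],[0,0,0,0],[0,0,0,0],[0,0,0,0]]]'; python3 - <<'E'
from h import *
go(470.9,-59.2,5,4.5)
E
```

```text
time: 8.73
tool_pos: [472.0, -59.6, 6.1]
tcp_rot: [-179.8, -0.8, 4.4]
ft_force: [1.0, -0.6, 0.0]
finger_gap: 50.1
t 8.73 pos [472.  -59.6   6.1] rot [-179.8   -0.8    4.4] gap 50.1 F [ 1.  -0.6  0. ]
units tool xyz [-0.05 -0.02  0.05] turn -0.03
```

Lower 1.5 mm, open to ~68 mm, rise.

```bash
python3 -m pendant '[[[0,0,0.07,0],[0,0,0,0],[0,0,0,0],[0,0,0,0],[0,0,0,0],[0,0,0,0],[0,0,0,0],[0,0,0,0],[0,0,0,0],[0,0,0,0]]]' - 40; python3 -m pendant '[[[0,0,0,0],[0,0,0,0],[0,0,0,0],[0,0,0,0],[0,0,0,0],[0,0,-0.6,0],[0,0,-1,0],[0,0,-1,0],[0,0,-1,0],[0,0,-1,0]]]' 0.6; python3 - <<'E'
from h import *
go(365.3,-224.3,100,0)
im=snapshot('wrist');cv2.imwrite('pics/w5.png',im[:,:,::-1])
E
```

```text
time: 9.57
tool_pos: [472.5, -59.8, 5.1]
tcp_rot: [-179.8, -0.8, 4.3]
ft_force: [0.1, -0.2, 0.3]
finger_gap: 49.6
time: 10.4
tool_pos: [465.9, -59.0, 93.9]
tcp_rot: [-179.6, -0.1, 4.3]
ft_force: [0.2, -0.4, -0.0]
finger_gap: 68.6
t 10.4 pos [465.9 -59.   93.9] rot [-1.796e+02 -1.000e-01  4.300e+00] gap 68.6 F [ 0.2 -0.4 -0. ]
units tool xyz [-5.64  7.86 -0.37] turn 0.95
```

View pics/w5.png

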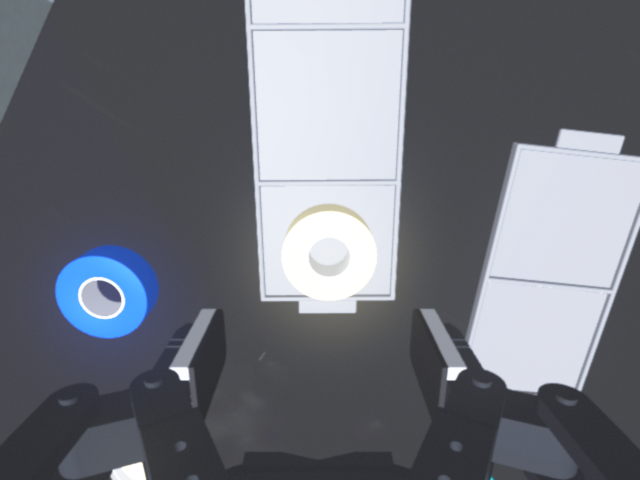

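```bash
python3 -m pendant '[[[-0.6,0.8,0,0.5],[-0.7,1,0,0.4],[-0.7,1,0,0],[-0.7,1,0,0],[-0.7,1,0,0],[-0.7,1,0,0],[-0.6,0.9,0,0],[-0.5,0.7,0,0],[-0.2,0.2,0,0],[0,0,0,0]]]'; python3 - <<'E'
from h import *
go(365.3,-224.3,60,0)
im=snapshot('wrist');cv2.imwrite('pics/w6.png',im[:,:,::-1])
print(w2p('wrist',[365.3,-224.3,14],tcpT()))
E
```

```text
time: 11.28
tool_pos: [362.3, -219.9, 100.6]
tcp_rot: [-179.9, -1.1, 0.2]
ft_force: [0.2, 0.4, 0.3]
finger_gap: 68.2
t 11.28 pos [ 362.3 -219.9  100.6] rot [-179.9   -1.1    0.2] gap 68.2 F [0.2 0.4 0.3]
units tool xyz [0.11 0.23 2.03] turn 0.04
[318.80079781 251.92605321]
```

View pics/w6.png

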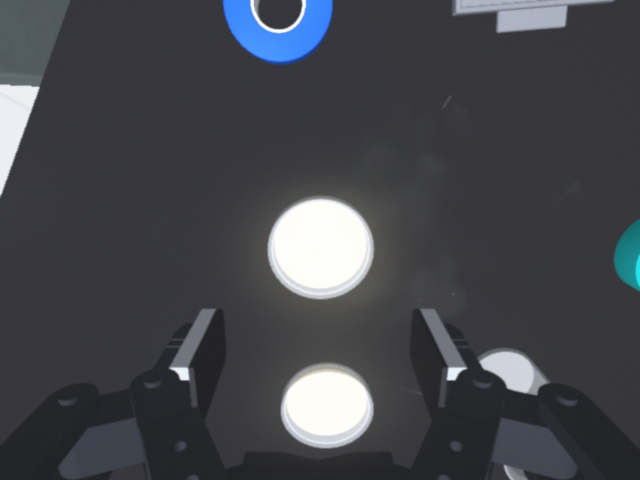

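```bash
python3 -m pendant '[[[0.15,0.15,0.7,0],[0,0,0.7,0],[0,0,0.7,0],[0,0,0.7,0],[0,0,0.6,0],[0,0,0.4,0],[0,0,0.1,0],[0,0,0,0],[0,0,0,0],[0,0,0,0]]]'; python3 - <<'E'
from h import *
go(366,-223,0,0)
im=snapshot('wrist');cv2.imwrite('pics/w7.png',im[:,:,::-1])
E
```

```text
time: 12.17
tool_pos: [374.1, -216.6, 21.4]
tcp_rot: [-179.9, -1.3, 0.6]
ft_force: [0.1, 0.1, -0.9]
finger_gap: 68.1
t 12.17 pos [ 374.1 -216.6   21.4] rot [-179.9   -1.3    0.6] gap 68.1 F [ 0.1  0.1 -0.9]
units tool xyz [-0.43  0.32  1.06] turn 0.13
```

View pics/w7.png

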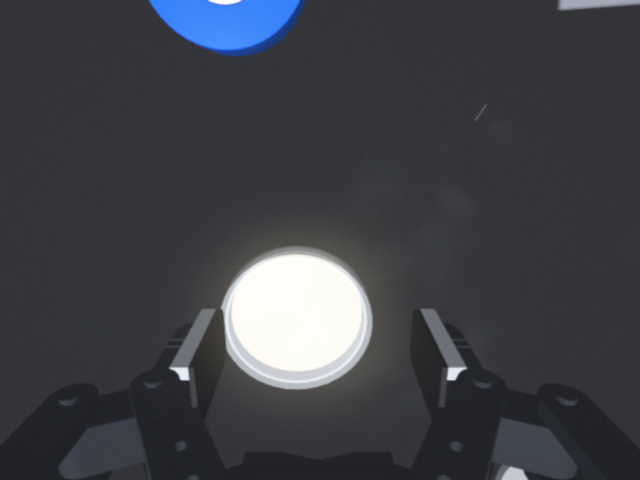

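```bash
python3 -m pendant '[[[-0.25,0.2,0,0.1],[-0.15,0.1,0,0],[0,0,0,0],[0,0,0,0],[0,0,0,0],[0,0,0,0],[0,0,0,0],[0,0,0,0],[0,0,0,0],[0,0,0,0]]]'; python3 - <<'E'
from h import *
go(366,-223,0,0)
im=snapshot('wrist');cv2.imwrite('pics/w8.png',im[:,:,::-1])
print(w2p('wrist',[366,-223,14],tcpT()))
E
```

```text
time: 13.05
tool_pos: [366.8, -225.3, 24.0]
tcp_rot: [179.9, -1.6, -0.0]
ft_force: [0.4, -0.9, 0.0]
finger_gap: 68.2
t 13.05 pos [ 366.8 -225.3   24. ] rot [179.9  -1.6  -0. ] gap 68.2 F [ 0.4 -0.9  0. ]
units tool xyz [-0.07 -0.12  1.2 ] turn -0.0
[314.13589403 300.57030698]
```

View pics/w8.png

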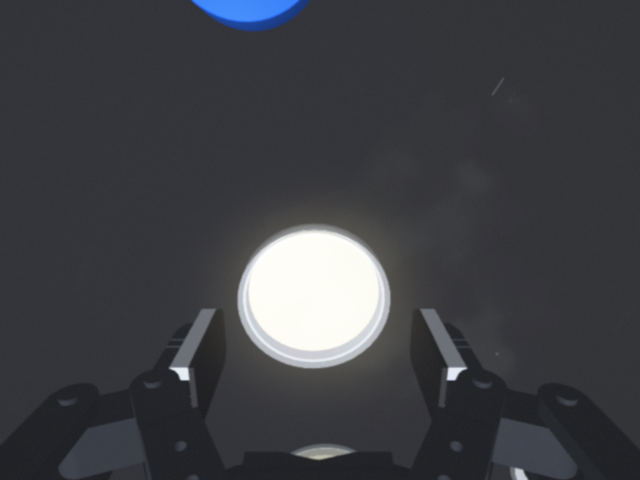

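```bash
python3 -m pendant '[[[-0.05,-0.12,0.3,0],[0,0,0.3,0],[0,0,0.3,0],[0,0,0.2,0],[0,0,0.1,0],[0,0,0,0],[0,0,0,0],[0,0,0,0],[0,0,0,0],[0,0,0,0]]]'; python3 - <<'E'
from h import *
go(366,-222.5,0,0)
E
```

```text
time: 13.93
tool_pos: [365.7, -221.9, -3.7]
tcp_rot: [-180.0, -1.5, 0.0]
ft_force: [-0.2, 0.5, -0.0]
finger_gap: 68.1
t 13.93 pos [ 365.7 -221.9   -3.7] rot [-180.    -1.5    0. ] gap 68.1 F [-0.2  0.5 -0. ]
units tool xyz [ 0.02  0.03 -0.19] turn 0.0
```

```bash
python3 -m pendant '[[[0,0,-0.17,0],[0,0,0,0],[0,0,0,0],[0,0,0,0],[0,0,0,0],[0,0,0,0],[0,0,0,0],[0,0,0,0],[0,0,0,0],[0,0,0,0]]]' 0.22 40; python3 - <<'E'
from h import *
go(366,-222.5,0,0)
im=snapshot('side');cv2.imwrite('pics/s9.png',im[150:330,100:350,::-1].repeat(3,0).repeat(3,1))
E
```

```text
time: 14.77
tool_pos: [366.3, -222.4, 1.0]
tcp_rot: [180.0, -1.6, 0.0]
ft_force: [-0.4, -0.2, -0.9]
finger_gap: 54.9
t 14.77 pos [ 366.3 -222.4    1. ] rot [180.   -1.6   0. ] gap 54.9 F [-0.4 -0.2 -0.9]
units tool xyz [-0.01  0.    0.05] turn 0.0
```

View pics/s9.png

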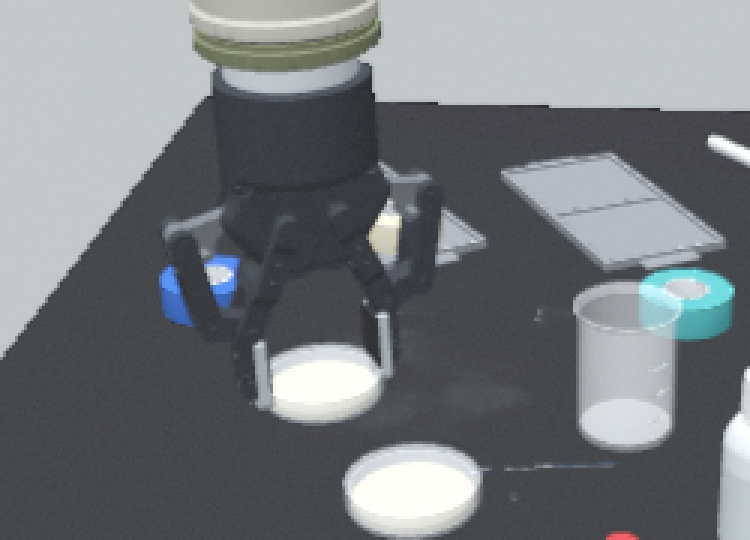

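```bash
python3 -m pendant '[[[0,0,-0.3,0],[0,0,-0.6,0],[0,0,-0.8,0],[0,0,-0.8,0],[0,0,-0.8,0],[0,0,-0.4,0],[0,0,-0.1,0],[0,0,0,0],[0,0,0,0],[0,0,0,0]]]'; python3 - <<'E'
from h import *
go(465.5,15.6,80,4.5)
im=snapshot('side');cv2.imwrite('pics/s10.png',im[150:330,100:350,::-1].repeat(3,0).repeat(3,1))
E
```

```text
time: 15.65
tool_pos: [362.8, -221.4, 80.5]
tcp_rot: [-179.9, -1.5, 0.0]
ft_force: [0.1, -0.4, 0.3]
finger_gap: 55.4
t 15.65 pos [ 362.8 -221.4   80.5] rot [-179.9   -1.5    0. ] gap 55.4 F [ 0.1 -0.4  0.3]
units tool xyz [  5.13 -11.85   0.16] turn -0.98
```

View pics/s10.png

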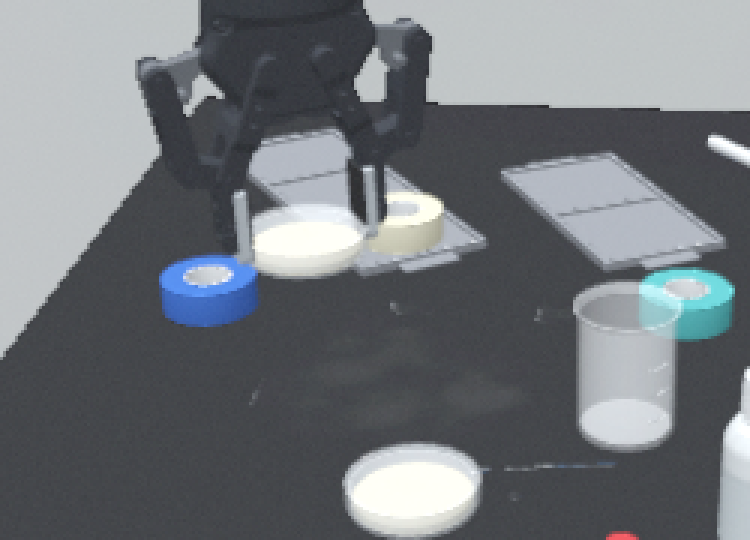

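Dish lifted level. Carry to the middle compartment of tray_three.

```bash
python3 -m pendant '[[[0.4,-0.8,0,0],[0.4,-1,0,0],[0.4,-1,0,0],[0.4,-1,0,0],[0.4,-1,0,0],[0.4,-1,0,0],[0.4,-1,0,0],[0.4,-1,0,0],[0.4,-0.9,0,-0.4],[0.3,-0.7,0,-0.4]]]'; python3 - <<'E'
from h import *
go(465.5,15.6,60,4.5)
E
```

```text
time: 16.53
tool_pos: [436.8, -25.4, 73.2]
tcp_rot: [-179.7, -0.6, 3.3]
ft_force: [0.9, 0.3, -0.6]
finger_gap: 55.0
t 16.53 pos [436.8 -25.4  73.2] rot [-179.7   -0.6    3.3] gap 55.0 F [ 0.9  0.3 -0.6]
units tool xyz [ 1.55 -1.96  0.69] turn -0.26
```

```bash
python3 -m pendant '[[[0.5,-0.4,0.1,-0.2],[0.5,-0.5,0.2,0],[0.3,-0.4,0.2,0],[0.1,-0.2,0.1,0],[0,-0.1,0,0],[0,0,0,0],[0,0,0,0],[0,0,0,0],[0,0,0,0],[0,0,0,0]]]'; python3 - <<'E'
from h import *
go(465.5,15.6,4,4.5)
im=snapshot('wrist');cv2.imwrite('pics/w11.png',im[:,:,::-1])
E
```

```text
time: 17.37
tool_pos: [459.2, 12.6, 55.9]
tcp_rot: [-179.6, -0.1, 4.6]
ft_force: [0.2, -0.1, -0.5]
finger_gap: 55.0
t 17.37 pos [459.2  12.6  55.9] rot [-1.796e+02 -1.000e-01  4.600e+00] gap 55.0 F [ 0.2 -0.1 -0.5]
units tool xyz [ 0.32 -0.11  2.59] turn 0.01
```

View pics/w11.png

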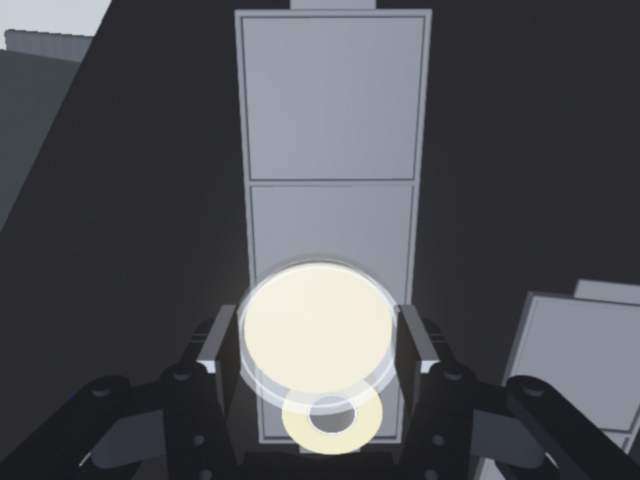

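```bash
python3 -m pendant '[[[0.2,-0.1,0.4,0],[0.1,-0.05,0.5,0],[0,0,0.5,0],[0,0,0.4,0],[0,0,0.2,0],[0,0,0,0],[0,0,0,0],[0,0,0,0],[0,0,0,0],[0,0,0,0]]]'; python3 - <<'E'
from h import *
go(465.5,15.6,4,4.5)
E
```

```text
time: 18.25
tool_pos: [464.7, 16.2, 10.5]
tcp_rot: [-179.6, 0.0, 4.5]
ft_force: [0.0, 0.6, 0.1]
finger_gap: 55.3
t 18.25 pos [464.7  16.2  10.5] rot [-179.6    0.     4.5] gap 55.3 F [0.  0.6 0.1]
units tool xyz [0.04 0.04 0.33] turn 0.0
```

```bash
python3 -m pendant '[[[0,0,0.15,0],[0,0,0.1,0],[0,0,0.05,0],[0,0,0,0],[0,0,0,0],[0,0,0,0],[0,0,0,0],[0,0,0,0],[0,0,0,0],[0,0,0,0]]]'; python3 - <<'E'
from h import *
go(465.5,15.6,4,4.5)
E
```

```text
time: 19.08
tool_pos: [466.1, 16.1, 5.5]
tcp_rot: [-179.6, -0.1, 4.5]
ft_force: [-0.1, 0.5, -0.3]
finger_gap: 55.0
t 19.08 pos [466.1  16.1   5.5] rot [-1.796e+02 -1.000e-01  4.500e+00] gap 55.0 F [-0.1  0.5 -0.3]
units tool xyz [-0.03  0.02  0.07] turn 0.0
```

```bash
python3 -m pendant '[[[0,0,0.05,0],[0,0,0,0],[0,0,0,0],[0,0,0,0],[0,0,0,0],[0,0,0,0],[0,0,0,0],[0,0,0,0],[0,0,0,0],[0,0,0,0]]]'; python3 -m pendant '[[[0,0,0,0],[0,0,0,0],[0,0,0,0],[0,0,0,0],[0,0,0,0],[0,0,-0.6,0],[0,0,-1,0],[0,0,-1,0],[0,0,-1,0],[0,0,-1,0]]]' 0.65; python3 - <<'E'
from h import *
go(369,-336,100,0)
im=snapshot('wrist');cv2.imwrite('pics/w12.png',im[:,:,::-1])
E
```

```text
time: 19.92
tool_pos: [466.1, 16.2, 4.4]
tcp_rot: [-179.6, -0.1, 4.5]
ft_force: [0.2, -0.8, -0.2]
finger_gap: 55.1
time: 20.75
tool_pos: [460.7, 15.9, 93.8]
tcp_rot: [-179.5, 0.5, 4.5]
ft_force: [1.3, -0.5, 0.8]
finger_gap: 70.5
t 20.75 pos [460.7  15.9  93.8] rot [-179.5    0.5    4.5] gap 70.5 F [ 1.3 -0.5  0.8]
units tool xyz [-5.96 17.18 -0.4 ] turn 0.98
```

View pics/w12.png

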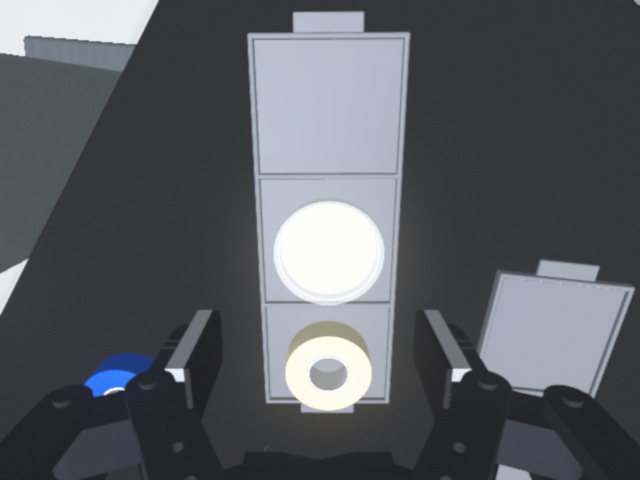

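```bash
python3 -m pendant '[[[-0.3,0.8,0,0.4],[-0.3,1,0,0.4],[-0.35,1,0,0],[-0.35,1,0,0],[-0.35,1,0,0],[-0.35,1,0,0],[-0.35,1,0,0],[-0.35,1,0,0],[-0.35,1,0,0],[-0.35,1,0,0]]]';python3 - <<'E'
from h import *
go(369,-336,100,0)
E
```

```text
time: 21.63
tool_pos: [401.8, -186.9, 101.2]
tcp_rot: [-179.7, -0.4, 1.1]
ft_force: [0.1, -0.6, 0.5]
finger_gap: 70.2
t 21.63 pos [ 401.8 -186.9  101.2] rot [-179.7   -0.4    1.1] gap 70.2 F [ 0.1 -0.6  0.5]
units tool xyz [-1.78  7.42  0.  ] turn 0.23
```

```bash
python3 -m pendant '[[[-0.2,1,0,0.2],[-0.3,1,0,0],[-0.3,1,0,0],[-0.3,1,0,0],[-0.2,1,0,0],[-0.1,0.8,0,0],[0,0.4,0,0],[0,0.1,0,0],[0,0,0,0],[0,0,0,0]]]';python3 - <<'E'
from h import *
go(369,-336,100,0)
im=snapshot('wrist');cv2.imwrite('pics/w13.png',im[:,:,::-1])
print(w2p('wrist',[369,-336,14],tcpT()))
E
```

```text
time: 22.47
tool_pos: [370.7, -322.3, 99.5]
tcp_rot: [-179.7, -0.5, -0.2]
ft_force: [0.5, 0.1, -0.5]
finger_gap: 70.4
t 22.47 pos [ 370.7 -322.3   99.5] rot [-179.7   -0.5   -0.2] gap 70.4 F [ 0.5  0.1 -0.5]
units tool xyz [-0.08  0.68 -0.03] turn -0.04
[312.92719763 267.50673196]
```

View pics/w13.png

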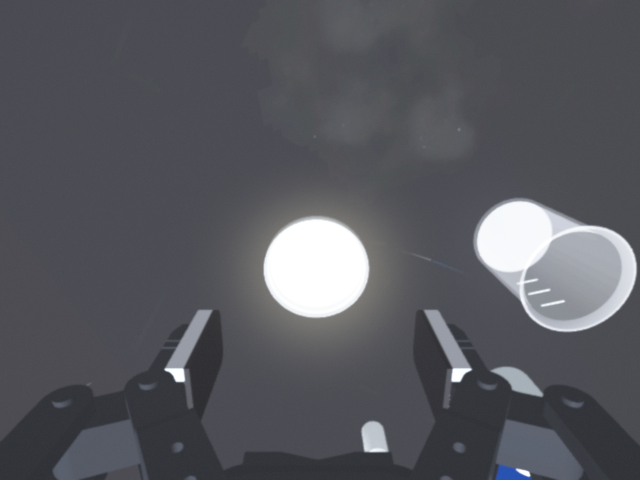

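```bash
python3 -m pendant '[[[0,0.3,0.5,0],[0,0.3,0.7,0],[0,0.05,0.7,0],[0,0,0.7,0],[0,0,0.6,0],[0,0,0.3,0],[0,0,0,0],[0,0,0,0],[0,0,0,0],[0,0,0,0]]]';python3 - <<'E'
from h import *
go(370.5,-336,1,0)
im=snapshot('wrist');cv2.imwrite('pics/w14.png',im[:,:,::-1])
print(w2p('wrist',[370.5,-336,14],tcpT()))
E
```

```text
time: 23.35
tool_pos: [373.7, -331.5, 24.0]
tcp_rot: [-179.7, -0.5, 0.3]
ft_force: [-0.6, -0.0, -0.6]
finger_gap: 70.9
t 23.35 pos [ 373.7 -331.5   24. ] rot [-179.7   -0.5    0.3] gap 70.9 F [-0.6 -0.  -0.6]
units tool xyz [-0.17  0.23  1.15] turn 0.07
[308.31629647 315.06223481]
```

View pics/w14.png

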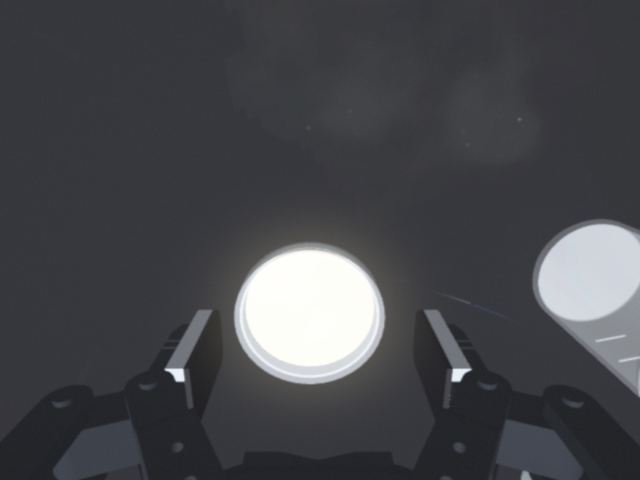

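```bash
python3 -m pendant '[[[-0.1,0.15,0.2,0.05],[0,0,0.3,0],[0,0,0.25,0],[0,0,0.15,0],[0,0,0.1,0],[0,0,0,0],[0,0,0,0],[0,0,0,0],[0,0,0,0],[0,0,0,0]]]';python3 - <<'E'
from h import *
go(371,-335.3,1,0)
E
```

```text
time: 24.23
tool_pos: [372.8, -336.2, 3.8]
tcp_rot: [-179.9, -0.7, 0.0]
ft_force: [-0.6, -0.1, -0.2]
finger_gap: 70.4
t 24.23 pos [ 372.8 -336.2    3.8] rot [-179.9   -0.7    0. ] gap 70.4 F [-0.6 -0.1 -0.2]
units tool xyz [-0.09 -0.05  0.14] turn 0.01
```

```bash
python3 -m pendant '[[[-0.08,-0.04,0.12,0],[0,0,0,0],[0,0,0,0],[0,0,0,0],[0,0,0,0],[0,0,0,0],[0,0,0,0],[0,0,0,0],[0,0,0,0],[0,0,0,0]]]' 0.22;python3 - <<'E'
from h import *
go(371,-335.3,1,0)
E
```

```text
time: 25.07
tool_pos: [371.7, -336.0, 2.1]
tcp_rot: [-180.0, -0.8, 0.1]
ft_force: [-1.2, 0.7, 1.3]
finger_gap: 54.8
t 25.07 pos [ 371.7 -336.     2.1] rot [-1.8e+02 -8.0e-01  1.0e-01] gap 54.8 F [-1.2  0.7  1.3]
units tool xyz [-0.04 -0.03  0.06] turn 0.01
```

```bash
python3 -m pendant '[[[0,0,-0.3,0],[0,0,-0.6,0],[0,0,-0.8,0],[0,0,-0.8,0],[0,0,-1,0],[0,-0.4,-0.8,0],[0,-0.8,-0.5,0],[0,-1,-0.2,0],[0,-1,0,0],[0,-1,0,0]]]';python3 - <<'E'
from h import *
go(606,-115,100,-1.8)
im=snapshot('side');cv2.imwrite('pics/s15.png',im[120:300,100:350,::-1].repeat(3,0).repeat(3,1))
E
```

```text
time: 25.9
tool_pos: [370.6, -253.1, 116.4]
tcp_rot: [179.8, -1.0, -0.2]
ft_force: [0.4, 0.3, -0.4]
finger_gap: 55.1
t 25.9 pos [ 370.6 -253.1  116.4] rot [179.8  -1.   -0.2] gap 55.1 F [ 0.4  0.3 -0.4]
units tool xyz [11.73 -6.95  1.  ] turn 0.35
```

View pics/s15.png

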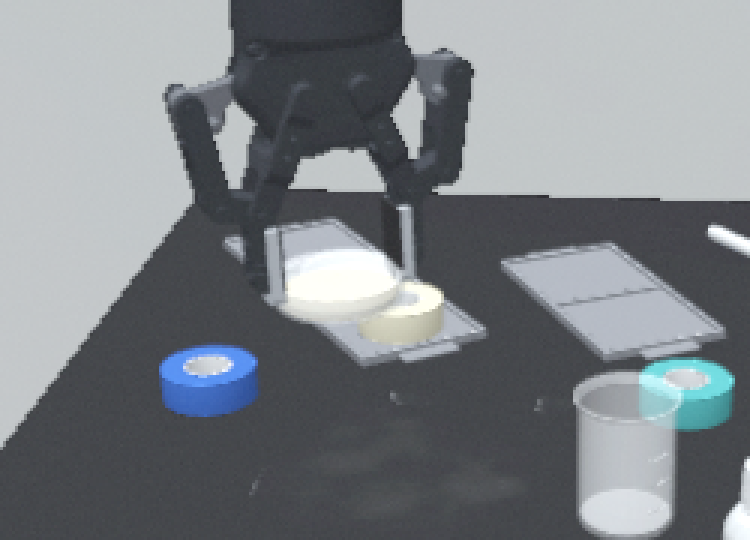

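```bash
python3 -m pendant '[[[0.8,-0.6,0,0.2],[1,-0.5,0,0.1],[1,-0.5,0,0],[1,-0.5,0,0],[1,-0.5,0,0],[1,-0.5,0,0],[1,-0.5,0,0],[1,-0.5,0,0],[1,-0.5,0,0],[0.9,-0.4,0,0]]]';python3 - <<'E'
from h import *
go(606,-115,80,-1.8)
E
```

```text
time: 26.78
tool_pos: [574.2, -150.6, 131.7]
tcp_rot: [179.6, -1.4, -1.7]
ft_force: [0.5, 0.3, -0.7]
finger_gap: 55.0
t 26.78 pos [ 574.2 -150.6  131.7] rot [179.6  -1.4  -1.7] gap 55.0 F [ 0.5  0.3 -0.7]
units tool xyz [ 1.47 -1.84  2.61] turn 0.03
```

```bash
python3 -m pendant '[[[0.4,-0.5,0.3,0],[0.4,-0.5,0.5,0],[0.2,-0.4,0.6,0],[0.1,-0.3,0.6,0],[0,-0.1,0.4,0],[0,0,0.2,0],[0,0,0,0],[0,0,0,0],[0,0,0,0],[0,0,0,0]]]';python3 - <<'E'
from h import *
go(606,-115,5,-1.8)
im=snapshot('wrist');cv2.imwrite('pics/w16.png',im[:,:,::-1])
print(w2p('wrist',[606,-115,3],tcpT()))
E
```

```text
time: 27.62
tool_pos: [599.6, -112.9, 78.0]
tcp_rot: [179.6, -1.4, -1.6]
ft_force: [0.2, -0.4, -0.2]
finger_gap: 55.0
t 27.62 pos [ 599.6 -112.9   78. ] rot [179.6  -1.4  -1.6] gap 55.0 F [ 0.2 -0.4 -0.2]
units tool xyz [0.24 0.07 3.66] turn 0.05
[325.11509049 252.59885716]
```

View pics/w16.png

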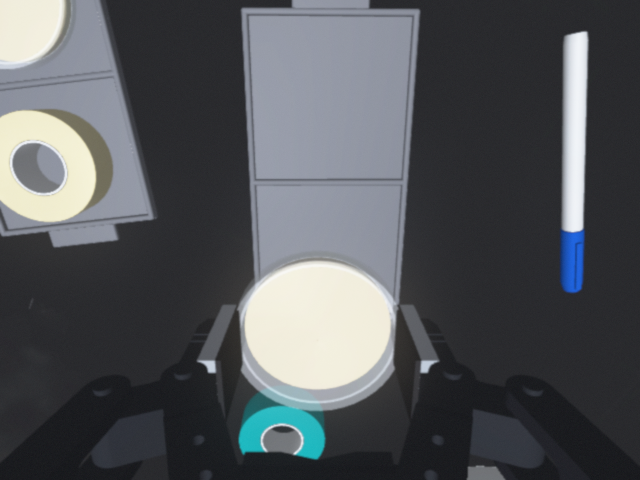

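```bash
python3 - <<'E'
from h import *
T=tcpT()
P=np.array([p2w('wrist',c,6,T) for c in [(243,11),(418,11),(408,181),(250,182)]]);print(P.round(1))
print('ribmid',(P[2]+P[3])/2, 'farmid',(P[0]+P[1])/2)
E
python3 -m pendant '[[[0.15,0,0.4,0],[0.1,0,0.6,0],[0,0,0.7,0],[0,0,0.7,0],[0,0,0.4,0],[0,0,0.2,0],[0,0,0,0],[0,0,0,0],[0,0,0,0],[0,0,0,0]]]';python3 - <<'E'
from h import *
go(606,-115,5,-1.8)
E
```

```text
[[571.1   5.3   6. ]
 [651.3   3.3   6. ]
 [650.  -75.7   6. ]
 [568.  -73.5   6. ]]
ribmid [608.98619868 -74.55061601   6.        ] farmid [611.24306743   4.28906016   6.        ]
time: 28.5
tool_pos: [609.0, -115.3, 14.7]
tcp_rot: [179.5, -1.6, -1.7]
ft_force: [-0.2, 1.3, -0.6]
finger_gap: 55.2
t 28.5 pos [ 609.  -115.3   14.7] rot [179.5  -1.6  -1.7] gap 55.2 F [-0.2  1.3 -0.6]
units tool xyz [-0.16 -0.02  0.48] turn 0.03
```

```bash
python3 -m pendant '[[[-0.1,-0.03,0.2,0],[0,0,0.15,0],[0,0,0.05,0],[0,0,0,0],[0,0,0,0],[0,0,0,0],[0,0,0,0],[0,0,0,0],[0,0,0,0],[0,0,0,0]]]';python3 - <<'E'
from h import *
go(607,-114.5,5,-1.8)
E
```

```text
time: 29.33
tool_pos: [609.1, -115.2, 8.7]
tcp_rot: [179.4, -1.9, -1.6]
ft_force: [-0.7, -0.1, 0.2]
finger_gap: 54.9
t 29.33 pos [ 609.1 -115.2    8.7] rot [179.4  -1.9  -1.6] gap 54.9 F [-0.7 -0.1  0.2]
units tool xyz [-0.11 -0.03  0.18] turn 0.03
```

```bash
python3 -m pendant '[[[-0.12,-0.03,0.15,0],[0,0,0.05,0],[0,0,0,0],[0,0,0,0],[0,0,0,0],[0,0,0,0],[0,0,0,0],[0,0,0,0],[0,0,0,0],[0,0,0,0]]]';python3 - <<'E'
from h import *
go(607,-114.5,5,-1.8)
E
```

```text
time: 30.17
tool_pos: [607.4, -114.7, 5.7]
tcp_rot: [179.4, -2.0, -1.6]
ft_force: [-1.3, 0.5, 1.9]
finger_gap: 55.2
t 30.17 pos [ 607.4 -114.7    5.7] rot [179.4  -2.   -1.6] gap 55.2 F [-1.3  0.5  1.9]
units tool xyz [-0.02 -0.01  0.03] turn 0.03
```

```bash
python3 -m pendant '[[[0,0,0,0],[0,0,0,0],[0,0,0,0],[0,0,0,0],[0,0,0,0],[0,0,-0.5,0],[0,0,-1,0],[0,0,-1,0],[0,0,-1,0],[0,0,-1,0]]]' 0.65; python3 - <<'E'
from h import *
go(488,-321.5,140,0)
im=snapshot('wrist');cv2.imwrite('pics/w17.png',im[:,:,::-1])
E
```

```text
time: 31.0
tool_pos: [598.6, -112.2, 93.0]
tcp_rot: [179.6, -1.2, -1.7]
ft_force: [0.4, -0.3, 0.0]
finger_gap: 70.2
t 31.0 pos [ 598.6 -112.2   93. ] rot [179.6  -1.2  -1.7] gap 70.2 F [ 0.4 -0.3  0. ]
units tool xyz [-5.17 10.64 -2.39] turn -0.36
```

View pics/w17.png

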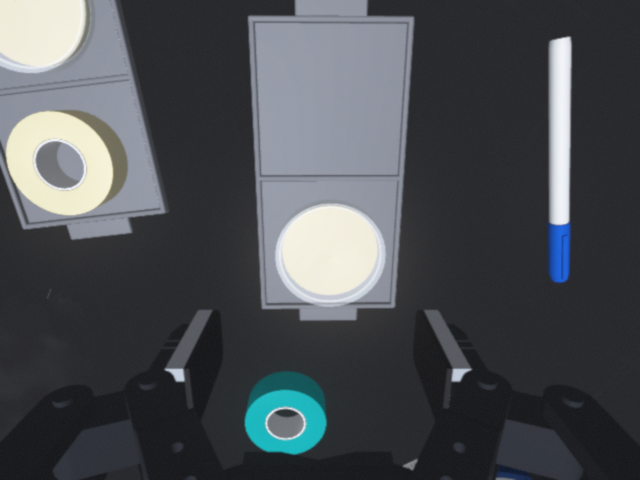

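```bash
python3 -m pendant '[[[-0.4,0.8,-0.4,-0.2],[-0.5,1,-0.4,-0.1],[-0.5,1,-0.4,0],[-0.5,1,-0.4,0],[-0.5,1,-0.3,0],[-0.5,1,-0.2,0],[-0.5,1,-0.1,0],[-0.5,1,0,0],[-0.5,1,0,0],[-0.4,0.9,0,0]]]';python3 - <<'E'
from h import *
go(488,-321.5,140,0)
E
```

```text
time: 31.88
tool_pos: [504.4, -311.2, 157.2]
tcp_rot: [179.1, -2.5, 0.3]
ft_force: [-0.0, 0.7, 0.2]
finger_gap: 70.1
t 31.88 pos [ 504.4 -311.2  157.2] rot [179.1  -2.5   0.3] gap 70.1 F [-0.   0.7  0.2]
units tool xyz [-0.86  0.5   0.83] turn 0.06
```

```bash
python3 -m pendant '[[[-0.2,0,0,0],[-0.2,0,0,0],[0,0,0.1,0],[0,0,0.2,0],[0,0,0.1,0],[0,0,0,0],[0,0,0,0],[0,0,0,0],[0,0,0,0],[0,0,0,0]]]';python3 - <<'E'
from h import *
go(488,-321.5,100,0)
im=snapshot('wrist');cv2.imwrite('pics/w18.png',im[:,:,::-1])
T=tcpT();print(w2p('wrist',[488,-321.5,68],T),w2p('wrist',[488,-321.5,0],T))
E
```

```text
time: 32.72
tool_pos: [496.5, -311.0, 149.9]
tcp_rot: [179.1, -2.6, 0.3]
ft_force: [0.6, -0.0, -0.6]
finger_gap: 70.6
t 32.72 pos [ 496.5 -311.   149.9] rot [179.1  -2.6   0.3] gap 70.6 F [ 0.6 -0.  -0.6]
units tool xyz [-0.54  0.48  2.48] turn 0.06
[295.74351711 261.56324854] [296.20416448 225.81546671]
```

View pics/w18.png

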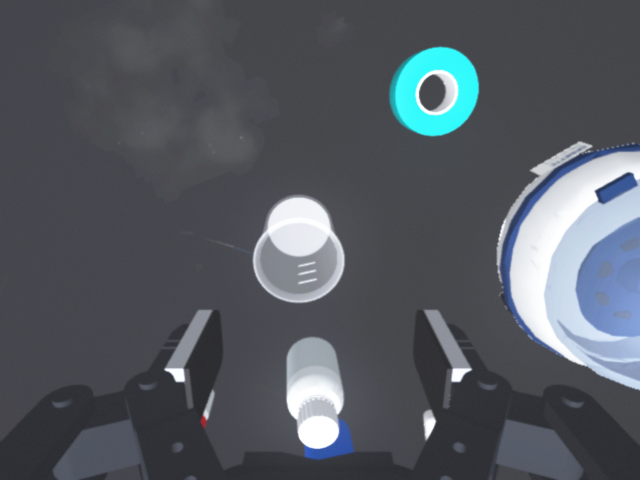

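```bash
python3 -m pendant '[[[-0.2,0.2,0.3,0],[-0.2,0.2,0.5,0],[0,0.05,0.6,0],[0,0,0.5,0],[0,0,0.3,0],[0,0,0.1,0],[0,0,0,0],[0,0,0,0],[0,0,0,0],[0,0,0,0]]]';python3 - <<'E'
from h import *
go(489.5,-321.5,16,0)
im=snapshot('wrist');cv2.imwrite('pics/w19.png',im[:,:,::-1])
T=tcpT();print(w2p('wrist',[489.5,-321.5,68],T),w2p('wrist',[489.5,-321.5,0],T))
E
```

```text
time: 33.6
tool_pos: [488.7, -321.5, 96.6]
tcp_rot: [179.2, -2.4, 0.2]
ft_force: [-0.2, -0.3, -0.2]
finger_gap: 70.2
t 33.6 pos [ 488.7 -321.5   96.6] rot [179.2  -2.4   0.2] gap 70.2 F [-0.2 -0.3 -0.2]
units tool xyz [-0.13 -0.06  4.03] turn 0.05
[315.67425847 285.14456312] [311.44568101 236.08284792]
```

View pics/w19.png

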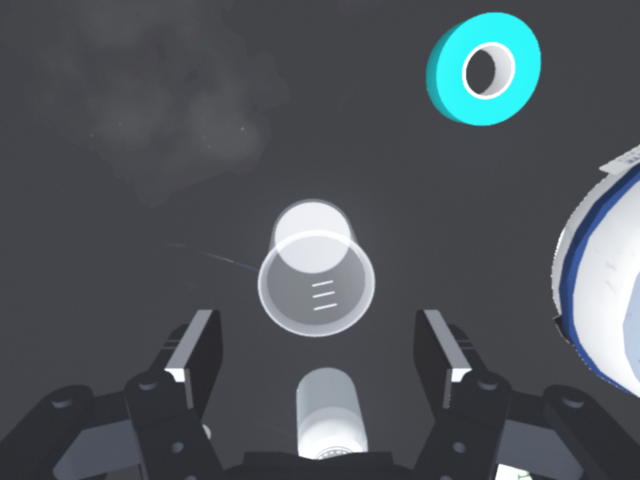

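```bash
python3 -m pendant '[[[-0.05,0,0.4,0],[-0.05,-0.05,0.6,0],[0,0,0.7,0],[0,0,0.7,0],[0,0,0.7,0],[0,0,0.5,0],[0,0,0.2,0],[0,0,0,0],[0,0,0,0],[0,0,0,0]]]';python3 - <<'E'
from h import *
go(489.5,-321.5,16,0)
E
```

```text
time: 34.48
tool_pos: [490.6, -321.5, 14.8]
tcp_rot: [179.1, -2.5, 0.3]
ft_force: [-0.2, -0.5, 0.7]
finger_gap: 70.4
t 34.48 pos [ 490.6 -321.5   14.8] rot [179.1  -2.5   0.3] gap 70.4 F [-0.2 -0.5  0.7]
units tool xyz [-0.05 -0.   -0.06] turn 0.05
```

```bash
python3 -m pendant '[[[0,0,-0.05,0],[0,0,0,0],[0,0,0,0],[0,0,0,0],[0,0,0,0],[0,0,0,0],[0,0,0,0],[0,0,0,0],[0,0,0,0],[0,0,0,0]]]' -0.1 30;python3 - <<'E'
from h import *
go(489.5,-321.5,16,0)
E
python3 -m pendant '[[[0,0,-0.3,0],[0,0,-0.6,0],[0,0,-0.8,0],[0,0,-0.8,0],[0,0,-0.8,0],[0,0,-0.4,0],[0,0,-0.1,0],[0,0,0,0],[0,0,0,0],[0,0,0,0]]]';python3 - <<'E'
from h import *
go(608.5,-36,95,-1.8)
im=snapshot('side');cv2.imwrite('pics/s20.png',im[120:320,200:450,::-1].repeat(3,0).repeat(3,1))
E
```

```text
time: 35.32
tool_pos: [492.5, -323.2, 19.7]
tcp_rot: [178.9, -2.8, 0.3]
ft_force: [0.0, 0.3, -1.0]
finger_gap: 47.2
t 35.32 pos [ 492.5 -323.2   19.7] rot [178.9  -2.8   0.3] gap 47.2 F [ 0.   0.3 -1. ]
units tool xyz [-0.16 -0.09  0.18] turn 0.06
time: 36.15
tool_pos: [488.3, -321.4, 103.2]
tcp_rot: [178.8, -2.8, 0.3]
ft_force: [0.1, 0.3, -0.3]
finger_gap: 47.2
t 36.15 pos [ 488.3 -321.4  103.2] rot [178.8  -2.8   0.3] gap 47.2 F [ 0.1  0.3 -0.3]
units tool xyz [  6.05 -14.25   0.42] turn 0.45
```

View pics/s20.png

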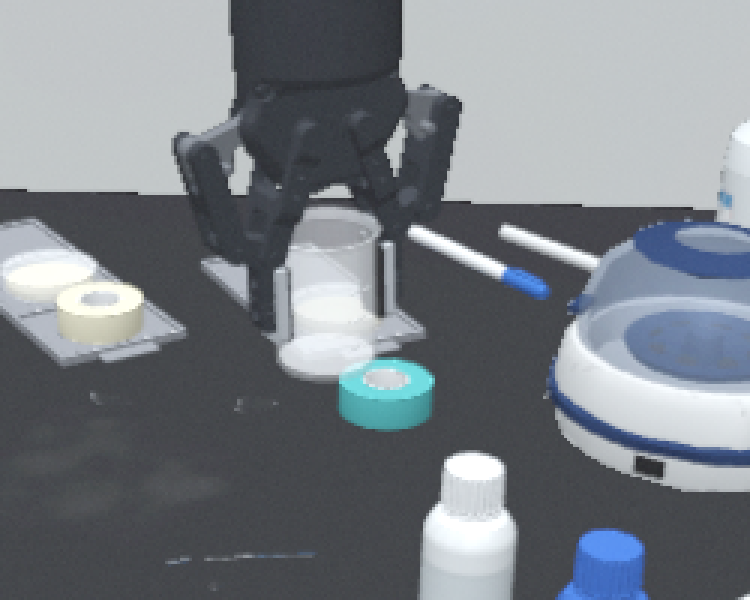

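```bash
python3 -m pendant '[[[0.3,-0.7,0,0.2],[0.4,-1,0,0.2],[0.5,-1,0,0],[0.5,-1,0,0],[0.5,-1,0,0],[0.5,-1,0,0],[0.5,-1,0,0],[0.5,-1,0,0],[0.5,-1,0,0],[0.4,-1,0,0]]]';python3 - <<'E'
from h import *
go(608.5,-36,95,-1.8)
E
```

```text
time: 37.03
tool_pos: [581.2, -123.5, 92.0]
tcp_rot: [179.3, -1.9, -2.1]
ft_force: [-0.1, 0.1, 0.3]
finger_gap: 46.9
t 37.03 pos [ 581.2 -123.5   92. ] rot [179.3  -1.9  -2.1] gap 46.9 F [-0.1  0.1  0.3]
units tool xyz [ 1.21 -4.42 -0.17] turn -0.07
```

```bash
python3 -m pendant '[[[0.3,-0.8,0,0],[0.3,-0.8,0,0],[0.3,-0.8,0,0],[0.1,-0.7,0,0],[0,-0.5,0,0],[0,-0.2,0,0],[0,0,0,0],[0,0,0,0],[0,0,0,0],[0,0,0,0]]]';python3 - <<'E'
from h import *
go(608.5,-36,23,-1.8)
im=snapshot('wrist');cv2.imwrite('pics/w21.png',im[:,:,::-1])
E
```

```text
time: 37.87
tool_pos: [600.4, -40.0, 82.2]
tcp_rot: [179.4, -1.1, -1.9]
ft_force: [-1.3, -0.2, -0.9]
finger_gap: 47.3
t 37.87 pos [600.4 -40.   82.2] rot [179.4  -1.1  -1.9] gap 47.3 F [-1.3 -0.2 -0.9]
units tool xyz [ 0.34 -0.24  2.97] turn -0.02
```

View pics/w21.png

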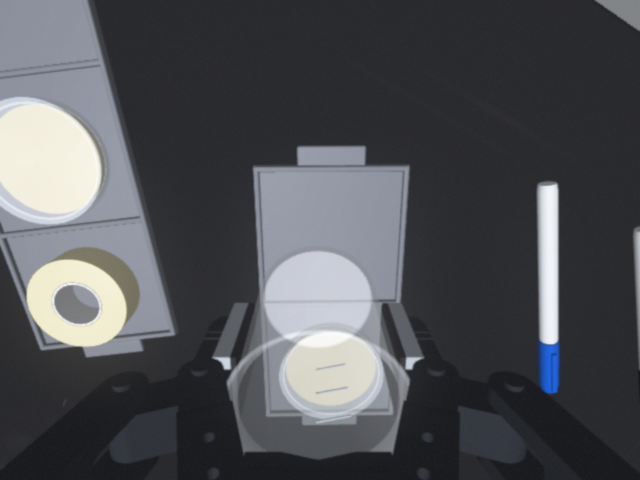

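```bash
python3 -m pendant '[[[0.2,-0.2,0.3,0],[0.1,0,0.5,0],[0,0,0.6,0],[0,0,0.6,0],[0,0,0.4,0],[0,0,0.2,0],[0,0,0,0],[0,0,0,0],[0,0,0,0],[0,0,0,0]]]';python3 - <<'E'
from h import *
go(608.5,-36,23,-1.8)
im=snapshot('side');cv2.imwrite('pics/s22.png',im[120:320,200:450,::-1].repeat(3,0).repeat(3,1))
E
```

```text
time: 38.75
tool_pos: [606.6, -38.3, 22.5]
tcp_rot: [179.4, -0.9, -2.0]
ft_force: [-0.1, -0.0, -0.4]
finger_gap: 47.3
t 38.75 pos [606.6 -38.3  22.5] rot [179.4  -0.9  -2. ] gap 47.3 F [-0.1 -0.  -0.4]
units tool xyz [ 0.09 -0.12 -0.02] turn -0.05
```

View pics/s22.png

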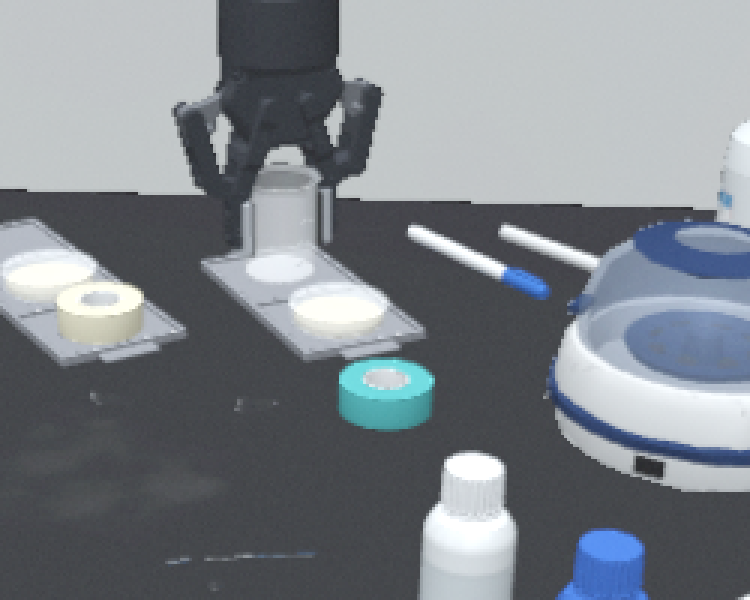

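```bash
python3 -m pendant '[[[0.05,-0.05,0.05,0],[0,0,0.05,0],[0,0,0,0],[0,0,0,0],[0,0,0,0],[0,0,0,0],[0,0,0,0],[0,0,0,0],[0,0,0,0],[0,0,0,0]]]';python3 -m pendant '[[[0,0,0.05,0],[0,0,0.05,0],[0,0,0.05,0],[0,0,0,0],[0,0,0,0],[0,0,0,0],[0,0,0,0],[0,0,0,0],[0,0,0,0],[0,0,0,0]]]'
```

```text
time: 39.63
tool_pos: [609.9, -37.5, 23.2]
tcp_rot: [179.4, -1.2, -2.0]
ft_force: [0.5, -0.2, -0.3]
finger_gap: 47.2
time: 40.47
tool_pos: [610.1, -37.5, 20.4]
tcp_rot: [179.4, -1.2, -2.0]
ft_force: [-1.0, 0.7, 1.0]
finger_gap: 46.8
```

```bash
python3 -m pendant '[[[0,0,0.05,0],[0,0,0.05,0],[0,0,0,0],[0,0,0,0],[0,0,0,0],[0,0,0,0],[0,0,0,0],[0,0,0,0],[0,0,0,0],[0,0,0,0]]]'; python3 - <<'E'
from h import *
im=snapshot('side');cv2.imwrite('pics/s23.png',im[160:250,240:365,::-1].repeat(6,0).repeat(6,1))
E
```

```text
time: 41.3
tool_pos: [610.4, -37.5, 20.3]
tcp_rot: [179.4, -1.2, -2.0]
ft_force: [-1.0, -0.4, 0.5]
finger_gap: 47.2
```

View pics/s23.png

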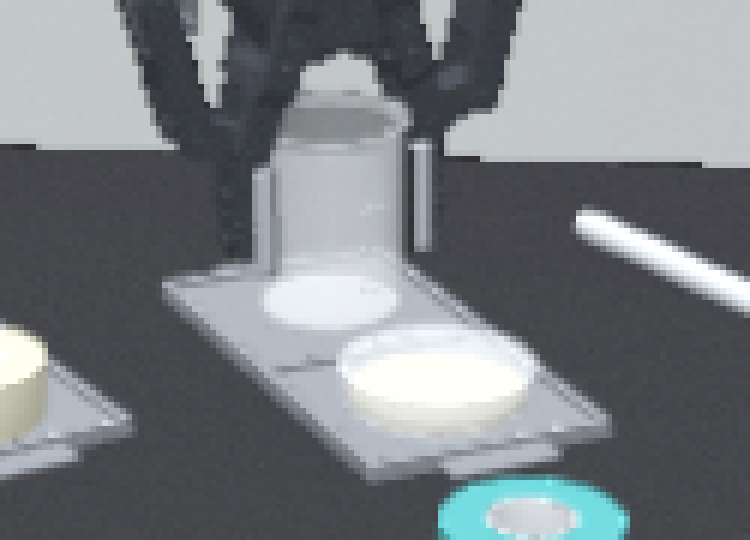

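```bash
python3 -m pendant '[[[0,0,0.1,0],[0,0,0.05,0],[0,0,0.05,0],[0,0,0,0],[0,0,0,0],[0,0,0,0],[0,0,0,0],[0,0,0,0],[0,0,0,0],[0,0,0,0]]]'
```

```text
time: 42.18
tool_pos: [611.1, -37.4, 20.3]
tcp_rot: [179.4, -1.2, -2.0]
ft_force: [-1.7, 0.2, 1.8]
finger_gap: 47.3
```

```bash
python3 -m pendant '[[[0,0,0,0],[0,0,0,0],[0,0,0,0],[0,0,0,0],[0,0,0,0],[0,0,0,0],[0,0,-0.3,0],[0,0,-0.8,0],[0,0,-1,0],[0,0,-1,0]]]' 0.6; python3 -m pendant '[[[0,0,-1,0],[0,0,-1,0],[0,0,-1,0],[0,0,-0.5,0],[0,0,0,0],[0,0,0,0],[0,0,0,0],[0,0,0,0],[0,0,0,0],[0,0,0,0]]]';python3 - <<'E'
from h import *
go(498.6,-431,170,0)
im=snapshot('wrist');cv2.imwrite('pics/w24.png',im[:,:,::-1])
im=snapshot('side');cv2.imwrite('pics/s24.png',im[120:320,200:450,::-1].repeat(3,0).repeat(3,1))
E
```

```text
time: 43.02
tool_pos: [605.0, -36.2, 78.0]
tcp_rot: [179.5, -0.5, -2.0]
ft_force: [0.3, -0.4, 0.1]
finger_gap: 68.1
time: 43.85
tool_pos: [604.7, -35.4, 154.5]
tcp_rot: [179.4, -0.7, -2.0]
ft_force: [0.2, 0.4, -0.7]
finger_gap: 68.3
t 43.85 pos [604.7 -35.4 154.5] rot [179.4  -0.7  -2. ] gap 68.3 F [ 0.2  0.4 -0.7]
units tool xyz [-4.6  19.96 -0.64] turn -0.44
```

View pics/w24.png

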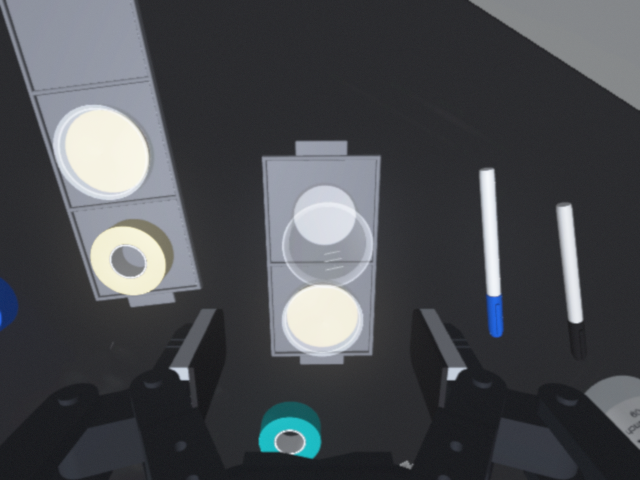

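View pics/s24.png

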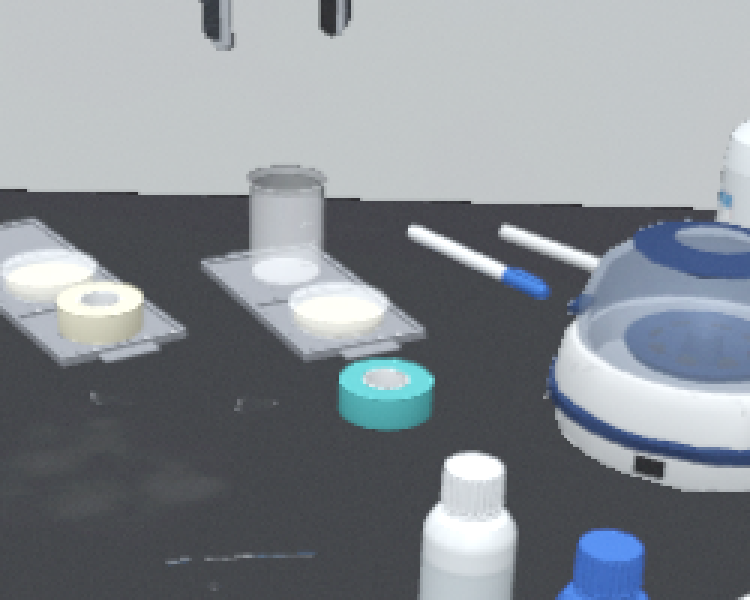

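```bash
python3 -m pendant '[[[-0.3,0.7,-0.1,-0.2],[-0.5,1,-0.1,-0.2],[-0.5,1,0,0],[-0.5,1,0,0],[-0.4,1,0,0],[-0.3,1,0,0],[-0.2,1,0,0],[-0.2,1,0,0],[-0.2,1,0,0],[-0.2,1,0,0]]]';python3 - <<'E'
from h import *
go(498.6,-431,160,0)
E
```

```text
time: 44.78
tool_pos: [533.5, -231.6, 155.0]
tcp_rot: [179.6, -0.4, 0.3]
ft_force: [-0.1, -0.1, 0.3]
finger_gap: 68.5
t 44.78 pos [ 533.5 -231.6  155. ] rot [179.6  -0.4   0.3] gap 68.5 F [-0.1 -0.1  0.3]
units tool xyz [-1.8   9.96 -0.2 ] turn 0.07
```

```bash
python3 -m pendant '[[[-0.2,1,0,0],[-0.2,1,0,0],[-0.2,1,0,0],[-0.2,1,0,0],[-0.2,1,0,0],[-0.2,1,0,0],[-0.2,1,0,0],[-0.1,1,0,0],[0,0.7,0,0],[0,0.3,0,0]]]';python3 - <<'E'
from h import *
go(498.6,-431,150,0)
im=snapshot('wrist');cv2.imwrite('pics/w25.png',im[:,:,::-1])
T=tcpT();print(w2p('wrist',[498.6,-432,82],T),w2p('wrist',[498.6,-432,0],T))
E
```

```text
time: 45.62
tool_pos: [498.9, -422.6, 151.4]
tcp_rot: [179.8, -0.1, 0.1]
ft_force: [0.8, -0.2, 1.2]
finger_gap: 68.1
t 45.62 pos [ 498.9 -422.6  151.4] rot [ 1.798e+02 -1.000e-01  1.000e-01] gap 68.1 F [ 0.8 -0.2  1.2]
units tool xyz [-0.01  0.42  0.07] turn 0.03
[316.64072684 269.2196464 ] [316.79815232 225.70591404]
```

View pics/w25.png

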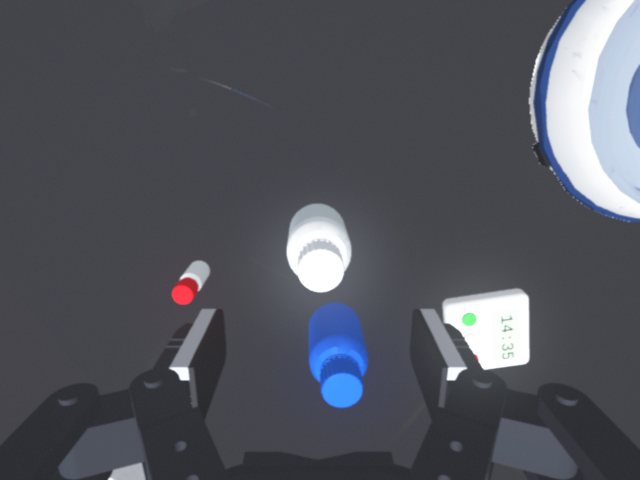

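```bash
python3 -m pendant '[[[0.05,0.2,0.2,0],[0.05,0.15,0.4,0],[0,0.05,0.5,0],[0,0,0.5,0],[0,0,0.4,0],[0,0,0.2,0],[0,0,0,0],[0,0,0,0],[0,0,0,0],[0,0,0,0]]]';python3 - <<'E'
from h import *
go(500,-431.5,16,0)
im=snapshot('wrist');cv2.imwrite('pics/w26.png',im[:,:,::-1])
T=tcpT();print(w2p('wrist',[500,-431.5,82],T),w2p('wrist',[500,-431.5,0],T))
E
```

```text
time: 46.5
tool_pos: [501.2, -425.9, 99.2]
tcp_rot: [-179.9, 0.1, 0.3]
ft_force: [-0.9, -0.4, 0.0]
finger_gap: 68.6
t 46.5 pos [ 501.2 -425.9   99.2] rot [-1.799e+02  1.000e-01  3.000e-01] gap 68.6 F [-0.9 -0.4  0. ]
units tool xyz [-0.05  0.28  4.16] turn 0.07
[313.88254827 309.07963779] [315.36756031 245.65153145]
```

View pics/w26.png

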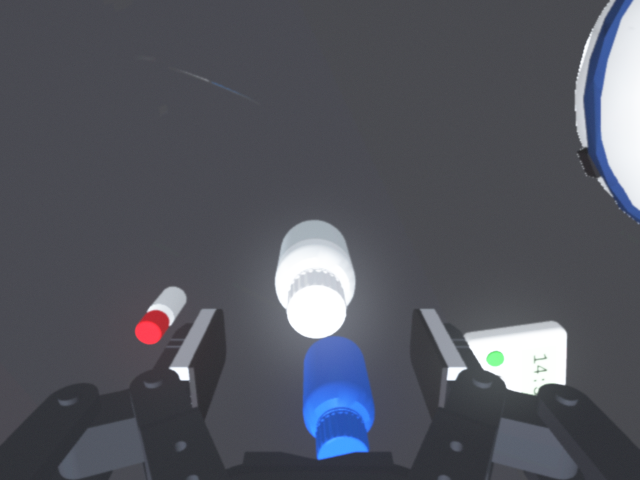

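```bash
python3 -m pendant '[[[0,0.15,0.2,0],[0,0.1,0.4,0],[0,0,0.7,0],[0,0,0.8,0],[0,0,0.8,0],[0,0,0.6,0],[0,0,0.3,0],[0,0,0.1,0],[0,0,0,0],[0,0,0,0]]]';python3 - <<'E'
from h import *
go(501,-431.5,16,0)
E
```

```text
time: 47.38
tool_pos: [501.1, -432.7, 14.3]
tcp_rot: [180.0, 0.1, 0.3]
ft_force: [-0.7, -0.1, -0.1]
finger_gap: 68.5
t 47.38 pos [ 501.1 -432.7   14.3] rot [1.8e+02 1.0e-01 3.0e-01] gap 68.5 F [-0.7 -0.1 -0.1]
units tool xyz [-0.01 -0.06 -0.08] turn 0.06
```

```bash
python3 -m pendant '[[[0,0,0,0],[0,0,0,0],[0,0,0,0],[0,0,0,0],[0,0,0,0],[0,0,0,0],[0,0,0,0],[0,0,0,0],[0,0,0,0],[0,0,0,0]]]' -0.3 40;python3 - <<'E'
from h import *
go(459.5,90,110,4.5)
E
python3 -m pendant '[[[0,0,-0.3,0],[0,0,-0.6,0],[0,0,-0.8,0],[0,0,-0.9,0],[0,0,-0.9,0],[0,0,-0.9,0],[0,0,-0.5,0],[0,0,-0.1,0],[0,0,0,0],[0,0,0,0]]]';python3 - <<'E'
from h import *
go(459.5,90,110,4.5)
im=snapshot('side');cv2.imwrite('pics/s27.png',im[120:370,200:450,::-1].repeat(2,0).repeat(2,1))
E
```

```text
time: 48.22
tool_pos: [503.3, -434.8, 18.8]
tcp_rot: [179.7, -0.2, 0.3]
ft_force: [-0.0, -0.2, -0.6]
finger_gap: 38.6
t 48.22 pos [ 503.3 -434.8   18.8] rot [179.7  -0.2   0.3] gap 38.6 F [-0.  -0.2 -0.6]
units tool xyz [ -2.04 -26.23  -4.7 ] turn -0.92
time: 49.05
tool_pos: [502.9, -434.2, 129.1]
tcp_rot: [179.7, -0.3, 0.3]
ft_force: [-0.1, 1.3, -1.3]
finger_gap: 38.9
t 49.05 pos [ 502.9 -434.2  129.1] rot [179.7  -0.3   0.3] gap 38.9 F [-0.1  1.3 -1.3]
units tool xyz [ -2.04 -26.23   0.79] turn -0.92
```

View pics/s27.png

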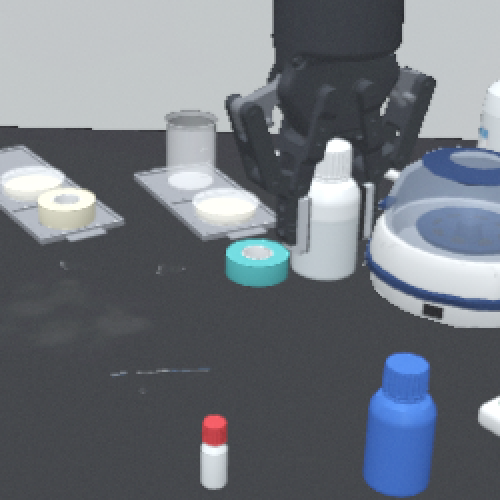

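```bash
python3 -m pendant '[[[0,-0.7,0,0],[-0.1,-1,0,0],[-0.1,-1,0,0],[-0.1,-1,0,0],[-0.1,-1,0,0],[-0.1,-1,0,0],[-0.1,-1,0,0],[-0.1,-1,0,0],[-0.1,-1,0,0],[-0.1,-1,0,0]]]';python3 -m pendant '[[[0,-1,0,-0.1],[-0.1,-1,0,-0.2],[-0.1,-1,0,-0.2],[-0.1,-1,0,-0.2],[-0.1,-1,0,-0.2],[-0.1,-1,0,0],[-0.1,-1,0,0],[-0.1,-1,0,0],[-0.1,-1,0,0],[-0.1,-1,0,0]]]';python3 - <<'E'
from h import *
go(459.5,90,110,4.5)
E
```

```text
time: 49.93
tool_pos: [475.2, -231.1, 112.9]
tcp_rot: [-179.6, 0.8, -0.0]
ft_force: [0.1, -0.1, -1.0]
finger_gap: 38.7
time: 50.77
tool_pos: [435.8, -19.4, 101.9]
tcp_rot: [-179.0, 1.9, 4.3]
ft_force: [-0.2, 0.5, -0.1]
finger_gap: 38.3
t 50.77 pos [435.8 -19.4 101.9] rot [-179.     1.9    4.3] gap 38.3 F [-0.2  0.5 -0.1]
units tool xyz [ 1.58 -5.37 -0.36] turn -0.05
```

```bash
python3 -m pendant '[[[0.3,-1,0,0],[0.3,-1,0,0],[0.3,-0.9,0,0],[0.3,-0.8,0,0],[0.1,-0.6,0,0],[0,-0.3,0,0],[0,-0.1,0,0],[0,0,0,0],[0,0,0,0],[0,0,0,0]]]';python3 - <<'E'
from h import *
go(459.5,90,22,4.5)
im=snapshot('wrist');cv2.imwrite('pics/w28.png',im[:,:,::-1])
E
```

```text
time: 51.6
tool_pos: [445.7, 83.6, 92.5]
tcp_rot: [-178.9, 2.9, 4.5]
ft_force: [-0.2, -0.3, -0.6]
finger_gap: 38.5
t 51.6 pos [445.7  83.6  92.5] rot [-178.9    2.9    4.5] gap 38.5 F [-0.2 -0.3 -0.6]
units tool xyz [ 0.89 -0.2   3.49] turn -0.01
```

View pics/w28.png

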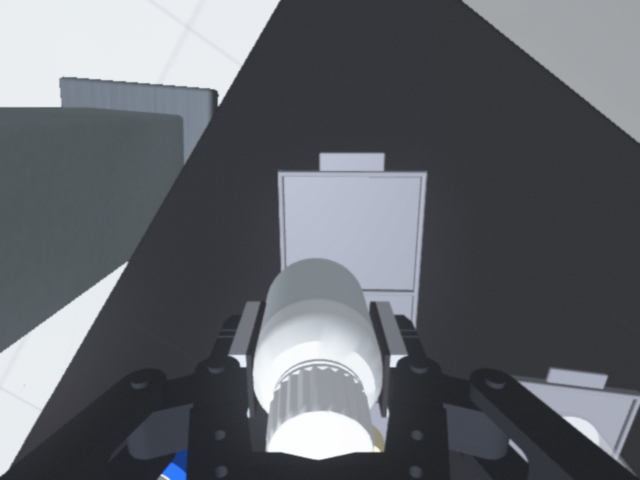

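```bash
python3 -m pendant '[[[0.4,-0.1,0.2,0],[0.3,-0.1,0.4,0],[0.1,0,0.6,0],[0,0,0.6,0],[0,0,0.5,0],[0,0,0.3,0],[0,0,0.1,0],[0,0,0,0],[0,0,0,0],[0,0,0,0]]]';python3 - <<'E'
from h import *
go(459.5,90,21,4.5)
E
```

```text
time: 52.48
tool_pos: [461.0, 85.0, 37.4]
tcp_rot: [-179.0, 2.7, 4.1]
ft_force: [0.4, -0.3, -0.9]
finger_gap: 38.4
t 52.48 pos [461.   85.   37.4] rot [-179.     2.7    4.1] gap 38.4 F [ 0.4 -0.3 -0.9]
units tool xyz [-0.02 -0.24  0.82] turn -0.1
```

```bash
python3 -m pendant '[[[0,-0.12,0.1,-0.1],[0,-0.1,0.2,0],[0,0,0.15,0],[0,0,0.05,0],[0,0,0,0],[0,0,0,0],[0,0,0,0],[0,0,0,0],[0,0,0,0],[0,0,0,0]]]';python3 - <<'E'
from h import *
go(459.5,90,21,4.5)
im=snapshot('side');cv2.imwrite('pics/s29.png',im[100:250,130:330,::-1].repeat(4,0).repeat(4,1))
E
```

```text
time: 53.32
tool_pos: [461.7, 90.4, 28.4]
tcp_rot: [-178.9, 2.5, 4.6]
ft_force: [0.2, 0.7, -1.6]
finger_gap: 38.2
t 53.32 pos [461.7  90.4  28.4] rot [-178.9    2.5    4.6] gap 38.2 F [ 0.2  0.7 -1.6]
units tool xyz [-0.09  0.02  0.38] turn 0.02
```

View pics/s29.png

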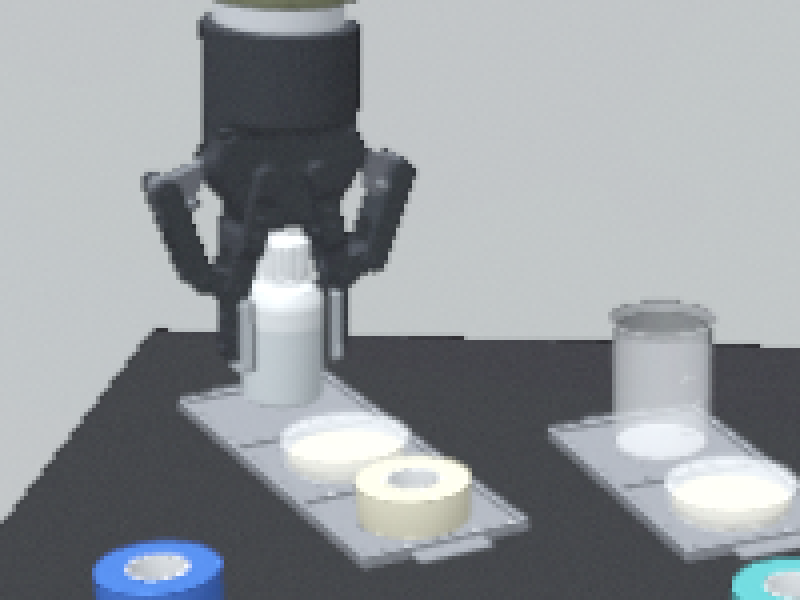

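Lower in small steps until it stops.

```bash
python3 -m pendant '[[[-0.05,0,0.1,0],[0,0,0.15,0],[0,0,0.1,0],[0,0,0,0],[0,0,0,0],[0,0,0,0],[0,0,0,0],[0,0,0,0],[0,0,0,0],[0,0,0,0]]]';python3 -m pendant '[[[0,0,0.1,0],[0,0,0.05,0],[0,0,0,0],[0,0,0,0],[0,0,0,0],[0,0,0,0],[0,0,0,0],[0,0,0,0],[0,0,0,0],[0,0,0,0]]]'
```

```text
time: 54.2
tool_pos: [460.2, 90.3, 20.7]
tcp_rot: [-178.9, 2.5, 4.6]
ft_force: [0.8, 0.3, -0.5]
finger_gap: 38.6
time: 55.03
tool_pos: [460.6, 90.6, 19.2]
tcp_rot: [-178.9, 2.5, 4.6]
ft_force: [-1.2, -0.4, 0.1]
finger_gap: 38.6
```

```bash
python3 -m pendant '[[[0,0,0.1,0],[0,0,0.05,0],[0,0,0,0],[0,0,0,0],[0,0,0,0],[0,0,0,0],[0,0,0,0],[0,0,0,0],[0,0,0,0],[0,0,0,0]]]';python3 - <<'E'
from h import *
im=snapshot('side');cv2.imwrite('pics/s30.png',im[150:230,160:260,::-1].repeat(7,0).repeat(7,1))
E
```

```text
time: 55.87
tool_pos: [460.6, 90.7, 18.9]
tcp_rot: [-178.9, 2.6, 4.6]
ft_force: [-0.5, 0.5, 0.3]
finger_gap: 38.8
```

View pics/s30.png

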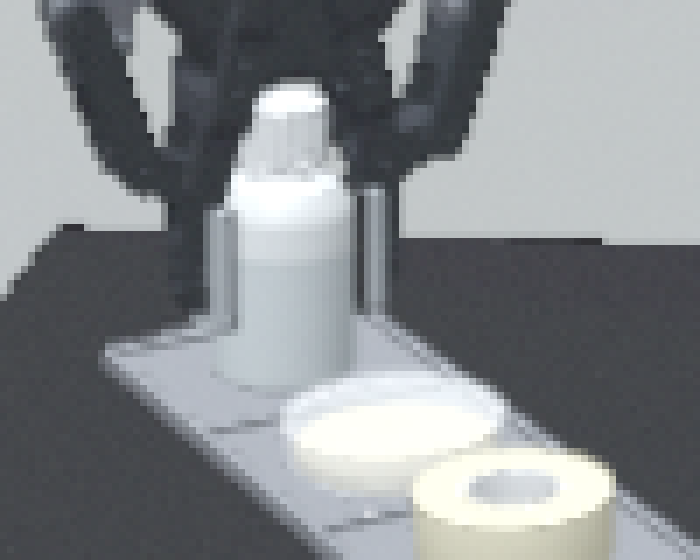

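```bash
python3 -m pendant '[[[0,0,0,0],[0,0,0,0],[0,0,0,0],[0,0,0,0],[0,0,0,0],[0,0,0,0],[0,0,0,0],[0,0,0,0],[0,0,0,0],[0,0,0,0]]]' 0.3; python3 -m pendant '[[[0,0,-0.3,0],[0,0,-0.8,0],[0,0,-1,0],[0,0,-1,0],[0,0,-1,0],[0,0,-1,0],[0,0,-1,0],[0,0,-1,0],[0,0,-0.5,0],[0,0,0,0]]]';python3 - <<'E'
from h import *
go(459.5,90,21,4.5)
for n in('wrist','side','top'):
  im=snapshot(n);cv2.imwrite(f'pics/{n}31.png',im[:,:,::-1])
im=cv2.imread('pics/top31.png');cv2.imwrite('pics/t31.png',cv2.resize(im[170:370,120:320],None,fx=3,fy=3,interpolation=cv2.INTER_CUBIC))
im=cv2.imread('pics/side31.png');cv2.imwrite('pics/s31.png',cv2.resize(im[120:300,150:400],None,fx=3,fy=3,interpolation=cv2.INTER_CUBIC))
E
```

```text
time: 56.75
tool_pos: [460.4, 90.7, 18.4]
tcp_rot: [-178.9, 2.6, 4.6]
ft_force: [0.2, -0.1, -0.1]
finger_gap: 55.5
time: 57.58
tool_pos: [465.8, 88.1, 179.3]
tcp_rot: [-178.9, 2.8, 4.6]
ft_force: [0.5, 0.7, -0.2]
finger_gap: 55.3
t 57.58 pos [465.8  88.1 179.3] rot [-178.9    2.8    4.6] gap 55.3 F [ 0.5  0.7 -0.2]
units tool xyz [0.07 0.02 7.92] turn 0.03
```

View pics/t31.png

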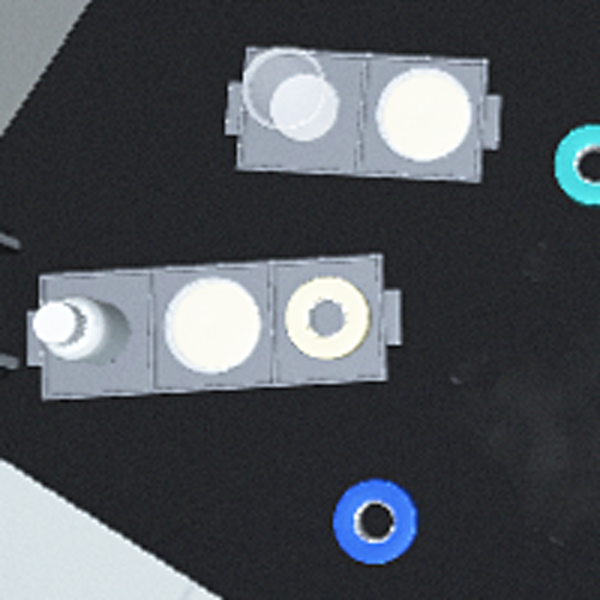

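View pics/s31.png

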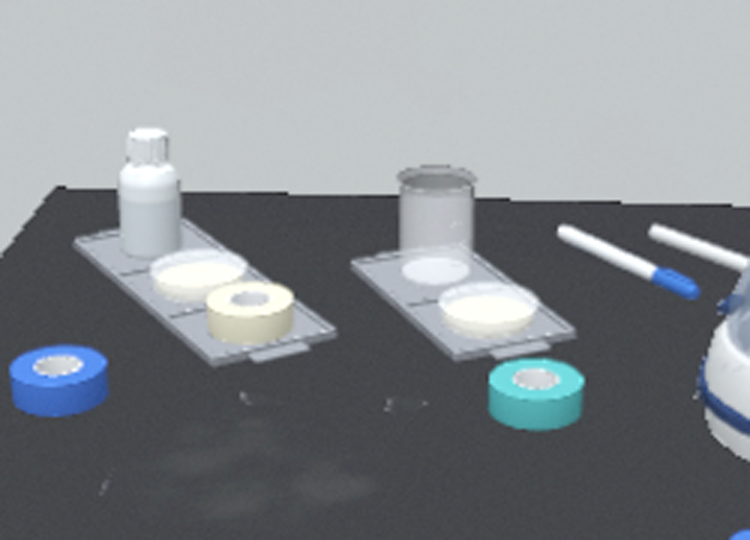

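View pics/wrist31.png

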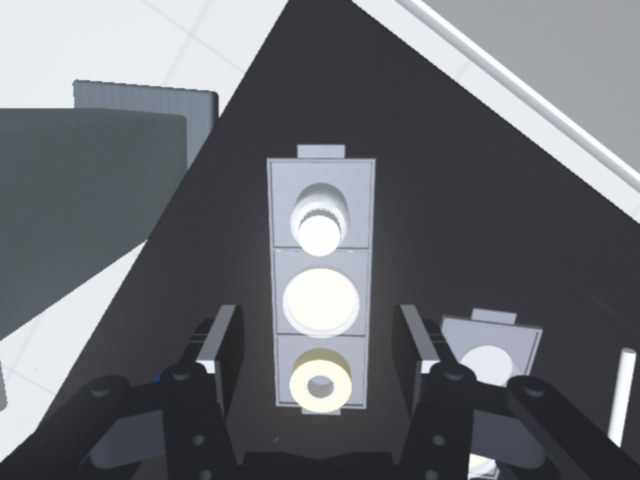

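```bash
python3 - <<'E'
from h import *
c2=np.array([607.5,-75.5]);c3=np.array([465.5,15.7])
def loc(p,c,yaw):
    a=np.radians(yaw);d=p[:2]-c;return np.array([d[0]*np.cos(a)+d[1]*np.sin(a),-d[0]*np.sin(a)+d[1]*np.cos(a)]).round(1)
for n,u,z,c,y in [('beaker rim',(285,88),71,c2,-1.85),('beaker base',(304,107),4,c2,-1.85),('dishB',(425,114),17,c2,-1.85),('dishA',(213,325),17,c3,4.5),('tape',(328,318),22,c3,4.5),('bottle cap',(55,323),85,c3,4.5)]:
    w=p2w('top',(120+u[0]/3,170+u[1]/3),z);print(n,w.round(1),loc(w,c,y))
print(sense()['qd'].round(2))
im=cv2.imread('pics/top31.png')
cv2.imwrite('pics/t32.png',cv2.resize(im[100:370,200:500],None,fx=2,fy=2))
E
```

```text
beaker rim [610.6 -37.7  71. ] [ 1.9 37.9]
beaker base [611.6 -36.1   4. ] [ 2.8 39.5]
dishB [ 606.2 -118.1   17. ] [  0.1 -42.6]
dishA [465.6  13.   17. ] [-0.1 -2.7]
tape [471.5 -61.8  22. ] [ -0.1 -77.7]
bottle cap [461.   90.7  85. ] [ 1.4 75.2]
[-0.02  0.85  1.19 -0.02 -0.02  0.05]
```

View pics/t32.png

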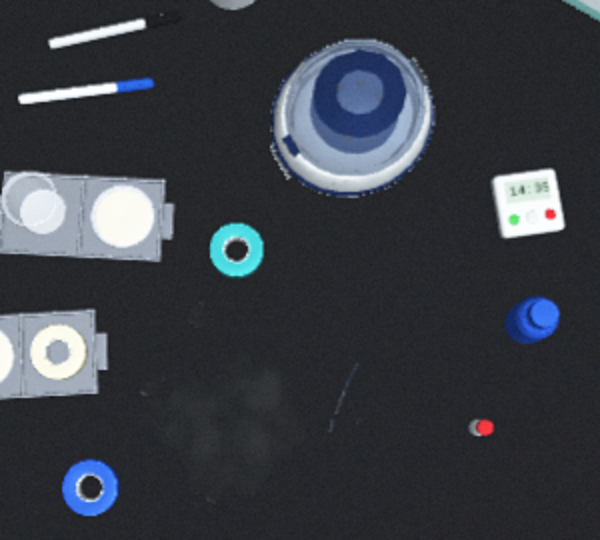

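All five items are within 3 mm of the centre of their compartments, and the bystanders have not moved. I'm handing in.

```bash
python3 -m pendant '[[[0,0,0,0],[0,0,0,0],[0,0,0,0],[0,0,0,0],[0,0,0,0],[0,0,0,0],[0,0,0,0],[0,0,0,0],[0,0,0,0],[0,0,0,0]]]'; python3 -c "
from bench import *
print(hand_in())"
```

```text
time: 58.57
tool_pos: [459.7, 87.8, 168.5]
tcp_rot: [-178.9, 3.7, 4.6]
ft_force: [-0.1, -0.8, -0.1]
finger_gap: 55.3
the job is handed in; nothing more can be done
None
```

Both kits are made up and handed in at about 58.6 s of the 120 s allowed; `hand_in()` gave no verdict.

| Tray | Compartment | Item | Distance from centre (last top picture) |
|---|---|---|---|
| Two-compartment | y = -39.5 mm | second dish | about 3 mm |
| Two-compartment | y = +39.5 mm | beaker | about 3 mm |
| Three-compartment | middle | first dish | about 3 mm |
| Three-compartment | y = -75 mm | tape | about 3 mm |
| Three-compartment | y = +75 mm | bottle | about 1.5 mm |

- **Standing:** the side picture shows the beaker and bottle upright and the dishes and tape flat on the tray floors. I judged tilt and height above the floor by eye and did not measure them.
- **Bystanders:** the vial, timer, marker and blue look-alikes look to be where they were at the start. I did not measure that either.
- **Robot:** the gripper was empty, about 170 mm above the work, at hand-in.
- **What did not go exactly to plan:** the tool's tilt drifted up to about 3° during the moves, and the rows give no way to correct it. The bottle was therefore set down slightly tilted and straightened when released. The arm also sagged or overshot by a few mm between steps, which I corrected before each grasp and each placing.

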